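Brace the jar, then unscrew its tight cap

ROBOT

A 6-joint arm with a two-finger parallel gripper is mounted at the origin on the work surface. World frame = base frame: x ahead of the robot, y to its left, z up, the work surface at z = 0. Lengths are in m, angles in degrees, forces in N, time in s.
With the tool pointing down it reaches from about 0.25 to 0.725 m from the base axis. Payload 9.7 kg.
Tool frame: the origin (TCP) lies at the very end of the fingers, on their centre line; the grasp point (between the pads) lies 19 mm behind it (bot.pinch_z is the distance from the TCP to the grasp point, in m); x points along the fingers, z is the direction in which the jaws open and shut, and the axes are right-handed (so a half turn about x gives the same grasp; the last joint's range is limited). The gripper opens to 85 mm and grips with 20 to 120 N. Pads are 22 mm wide; open, the fingers measure 114 mm over their backs; the gripper's body (76 mm by 85 mm) begins 54 mm behind the grasp point. The pads swing forward as they close: fully open they stand 13 mm farther back than shut.
Start: joints at [-71.104, 4.979, 10.078, 95.1, 0, 90], TCP at [0.178, -0.52, 0.231] pointing down, gripper open.
Joint ranges: [-179.16, 179.16], [-48.56, 103.87], [-65.8, 70.77], [-126.05, 130.52], [-82.76, 87.17], [-180, 180]. Speed limits (degrees/s): [127.2, 127.2, 147.25, 180, 180, 180].

INTERFACE

Orientations are given as [roll, pitch, yaw] about the fixed x, y, z axes, in that order (R = Rz(yaw) Ry(pitch) Rx(roll)).
In Python, from workcell import bot gives the robot as it stands.
- The arm moves only by the tool play_rows, never from a script. Its argument "rows" is a list of rows, each a list of 3 entries, a list of its own where there are three numbers: the shift along the tool's x, y, z in cm, then the turn about the tool's x in degrees, then the finger opening in cm, from 0 to 8.54. A call has 1 to 12 rows; each row is the pose to reach, as a shift and turn from the pose commanded when the call began, along the tool's axes at that moment; what a row does not reach only later rows make up. A row lasts 1/12 s, in which the tool goes at most 41.7 mm and 7.16 degrees, less where a joint would pass 70% of its speed; a pose out of reach is approached as far as the arm can. A call with a gripper value outside its range is refused whole. The fingers move at their own pace and stop on an object; "squeeze" is the grip in N (left out, the last holds). Time passes only in rows, so rows that repeat a pose let the fingers close. It gives the time, the measured TCP pose, the force and the opening at its end, in the units of the state.
- bot.get_obs(): the state, without advancing time (a new reading comes with each control period).
- bot.camera(name): name is "scene" or "side" or "wrist"; returns (picture, depth): 480x640x3 uint8, blue, green, red; 480x640 float32, m along the optical axis (not along the pixel's ray), 0 where there is no reading.
- bot.camera_model(name): a dict with "fx", "fy", "cx", "cy" (pixels), "origin" and "attitude" of the camera in the world; the wrist camera has in their place "mount" (4x4, takes a point from camera to tool coordinates, whose origin is the TCP and whose axes are the tool frame's). Camera axes: x right, y down, z forward; pixel columns grow to the right and rows downward; lengths in m; the calibration is good to about 2 mm. The wrist camera is an equidistant fisheye: a pixel r from the principal point sees the ray r / f radians off the axis. A picture is of the moment at which its call begins: read the wrist's pose just before it. camera_model takes no time and is no camera call.
- bot.job_done(): hands the job in, once; it reports no verdict.
The state is a dict: "time": time; "q": joint angles; "qd": joint speeds; "joint_efforts": joint torques, N m; "ee_pos": TCP position; "tcp_rot": TCP orientation; "wrist_force": force on the tool from outside, world axes, zero at the start; "torque": the same for the moment, N m; "opening": finger opening in m.
Only numpy, scipy, OpenCV 4.12 (cv2) and the standard library are available. Lean on these libraries where they do the work, as an engineer would, in place of code of your own. Each camera call takes 0.05 s, during which the arm holds its last target.

TASK

Lock the square jar in its stand: take the loose brace bar by its upright grip and push it straight down into the two fork clips, past the sprung jaws, until it is fully home and both jaws have snapped shut over it. Then unscrew the jar's tight cap anticlockwise until its thread lets go, without turning the jar with it (beyond its slight play) or lifting it, and lift the cap straight up clear of the neck. Finish while still gripping the cap level and still just above the jar (a few centimetres at most), with the bar left locked in its clips and the bowl, bottle and tin left alone.

Things in the scene. Friction and masses are not known exactly. Their poses are not given: they have to be found in the camera images.
- stand: Fixed jar stand: light wooden base plate 12 mm thick, spanning x -67..+98, y -102..+102 mm. Origin on the counter under the jar's centre, z up, y along the brace bar's seat at x = +60 mm. The jar's round foot stands on the plate in a steel ring socket 8 mm high with 1 mm clearance, where the jar can turn freely until the bar is in.
- fork_seat (a point): Point in the stand's frame at x = +60, y = 0, z = 36 mm, axes as the stand: the brace bar's origin is here, its y axis along the stand's y (either way round), when the bar is fully home.
- clip_left (a point): Centre of the slot floor of the steel fork clip at the stand's y = +82 mm, 40 mm above the counter. Slot 17 mm wide in x, 14 mm thick in y. The -x tine flares away above 60 mm; on the +x side a sprung jaw hangs from a pivot 87 mm above the counter, slanting inward and down over the slot. Clip's top: 92 mm. The bar goes in straight down; 3 to 12 N in all pushes it past both jaws.
- clip_right (a point): The same on the other fork clip, at the stand's y = -82 mm.
- jaw_left (a joint): Sprung jaw of the clip at the stand's y = +82 mm, hinge angle in rad: 0 shut (its rest, also with the bar home), about 0.2 or more as the bar passes.
- jaw_right (a joint): Sprung jaw of the clip at the stand's y = -82 mm, same values.
- bar: Loose aluminium brace bar, 0.22 kg, 14 mm square, 204 mm long along its y, same either way round. Stands on two black rubber blocks (42 x 18 mm, 24 mm high) at y = +-30 mm; origin under its centre at their underside; bar proper z 4 to 18 mm. Upright grip at the centre up to z = 85 mm. Home: blocks 2 mm from the jar's face, grip 20 mm from the cap's side, its top 121 mm above the counter.
- bar_grip (a point): Point in the bar's upright grip, 65 mm above the bar's origin, axes as the bar: pinch here from above, fingers closing along y (grip 20 mm wide in y, 14 mm in x).
- jar: White jar, 0.6 kg: round foot 66 mm across and 10 mm high, square body 74 x 74 mm from 10 to 64 mm, round neck above ending at 86.5 mm. Origin under its centre, 12 mm above the counter, axes those of the stand at the start, z up. Without the bar it turns along with the cap; with the bar in it may yield up to about 0.15 rad before it bears on the rubber blocks.
- cap: Round grey ribbed screw cap, 66 mm across, 28 mm high, 70 g; origin at the centre of its lower rim, z up. Closed: origin 76 mm above the jar's, top 116 mm above the counter, yaw within 0.1 rad of the jar's. Tight: allow for up to 1 N m. Turned anticlockwise (from above) 0.95 rad relative to the jar the thread lets go; stop at about 1.5 rad. At 1.1 to 1.4 rad it lifts off freely.
- cap_grip (a point): On the cap's axis 20 mm above its lower rim, the height to grip it (solid round side 12 to 28 mm above the rim). A sprung liner presses it up by about 24 N while closed; it rises under 2 mm in turning, so may be turned at constant height. Lifted 12 mm or more it is clear of the neck. A 22 mm raised rib on the cap's top points along its x axis.
- bowl: Steel bowl, bystander, 110 mm across, 50 mm high; origin under its centre.
- sauce: Clear bottle, bystander, 56 mm across, 160 mm high; origin under its centre.
- tin: Plain metal tin, bystander, 70 mm across, 80 mm high; origin under its centre.
There are look-alikes about, which are no part of the job. What is shaped like the jar but orange or red is not meant.

How it is judged (in metres and radians):
On the way, in this order (a step that is already met when the one before it is completed fails the run):
1. the brace bar is fully home in both fork clips with both jaws shut over it, the cap still on (horizontal distance between bar and fork_seat below 0.015 m and z of bar in the frame of fork_seat below 0.003 m and angle between the y axis of bar and the y axis of stand, either way round below 0.06 rad and angle between bar's own z axis and vertical below 0.12 rad and value of joint each of jaw_left, jaw_right below 0.06 rad and z of cap in the frame of jar below 0.08 m), for 0.2 s.
2. the cap's thread has let go and the cap is clear above the neck (z of cap in the frame of jar above 0.088 m and contact force between the fingers and cap above 1 N), for 0.1 s.
At the end, for the whole second after the job is handed in: Fingers hold the cap still and level (0.2 rad), 12 to 60 mm above its closed height, within 25 mm of the jar's axis, touching nothing else; jar upright on the stand; bar home in both forks (3 mm in height, 15 mm along, 0.06 rad), jaws shut (all of step 2 and contact force between cap and jar below 0.1 N and contact force between cap and bar below 0.1 N and contact force between cap and stand below 0.1 N and z of cap in the frame of jar below 0.136 m and horizontal distance between cap and jar below 0.025 m and angle between cap's own z axis and vertical below 0.2 rad and linear speed of cap below 0.02 m/s and horizontal distance between bar and fork_seat below 0.015 m and z of bar in the frame of fork_seat below 0.003 m and angle between the y axis of bar and the y axis of stand, either way round below 0.06 rad and value of joint each of jaw_left, jaw_right below 0.06 rad and z of jar in the frame of stand below 0.015 m and angle between jar's own z axis and vertical below 0.05 rad and horizontal distance between jar and stand below 0.02 m); the arm keeps its last pose, push and grip.
It fails at once if the jar turns more than 0.3 rad in the stand (angle between the x axis of jar and the x axis of stand, either way round above 0.3 rad).
It fails at once if the jar is lifted off or tipped (z of jar in the frame of stand above 0.022 m or angle between jar's own z axis and vertical above 0.2 rad).
It fails at once if the bowl, bottle or tin is pushed away or tipped (distance of any of bowl, sauce, tin from where it was at the start of the episode above 0.03 m or angle between any of sauce, tin's own z axis and vertical above 0.5 rad).
It also fails if it takes over 45 s, if anything falls off the work surface, if the arm or the gripper's body presses on something with over 40 N, if the wrist force passes 120 N, or if a joint passes its speed limit or range.

## Working session

There is one attempt and no reset: what is moved stays moved. The work goes in short steps, Python scripts to look and compute and a tool call to move; the robot and the scene stay as the last step left them, time stands still between calls to the robot, and variables do not carry over. Pictures are saved under pics/ and viewed, and the job is handed in when it is done.

Besides the shell and the picture viewer there is one more tool, called after "Emit:" by a JSON object that holds its "fn" and its "kwargs". play_rows: Moves the arm, as the interface text tells. Its arguments: {"type":"object","properties":{"rows":{"type":"array"},"squeeze":{"type":"number"}},"required":["rows"]}

```bash
ls; mkdir -p pics
python3 - <<'E'
from workcell import bot
import cv2
print(bot.get_obs(), bot.pinch_z)
for n in ("scene","side","wrist"):
    m=bot.camera_model(n); print(n,m)
    p,d=bot.camera(n); cv2.imwrite(f"pics/{n}0.png",p)
    import numpy as np; np.save(f"pics/{n}0.npy",d)
E
```

```text
pics
{'time': 0.0, 'q': array([-7.11033519e+01,  5.01078022e+00,  1.00339253e+01,  9.50979614e+01,
       -5.09220146e-04,  8.99992132e+01]), 'qd': array([-0.05178601,  0.01275513,  0.00518656,  0.05490672, -0.00352602,
       -0.05465049]), 'joint_efforts': array([ 1.40162065e-04, -5.20394683e+01,  4.64800787e+01,  1.64504122e-02,
        2.79044990e-06,  9.65467599e-07]), 'ee_pos': array([ 0.17805015, -0.52014905,  0.23058139]), 'tcp_rot': array([-179.61082248,   89.92518195,  109.28661276]), 'wrist_force': array([-0.59463038,  0.05170843, -0.11296225]), 'torque': array([-0.01855535,  0.09975365,  0.02389128]), 'opening': 0.0852528529930576} 0.0187
scene {'fx': 602.0319083438608, 'fy': 602.0319083438608, 'cx': 318.12338162896344, 'cy': 236.66476049694225, 'origin': array([1.39085588, 0.78103897, 0.96266197]), 'attitude': array([-126.52657605,   -1.19612628,  134.52184602])}
side {'fx': 437.56111649742684, 'fy': 437.56111649742684, 'cx': 318.42865820062053, 'cy': 238.0819858195152, 'origin': array([ 0.45857077, -0.6466264 ,  0.91966552]), 'attitude': array([-141.34241539,   -0.38922651,   -9.16871381])}
wrist {'fx': 371.64829954431775, 'fy': 371.64829954431775, 'cx': 316.49834649408183, 'cy': 237.19845356986255, 'mount': array([[-3.56308084e-04, -3.18628297e-01,  9.47879677e-01,
        -1.42263401e-01],
       [ 3.49049295e-04, -9.47879719e-01, -3.18628180e-01,
         8.13936836e-02],
       [ 9.99999876e-01,  2.17326937e-04,  4.48954189e-04,
        -5.02576224e-04],
       [ 0.00000000e+00,  0.00000000e+00,  0.00000000e+00,
         1.00000000e+00]])}
```

View pics/scene0.png

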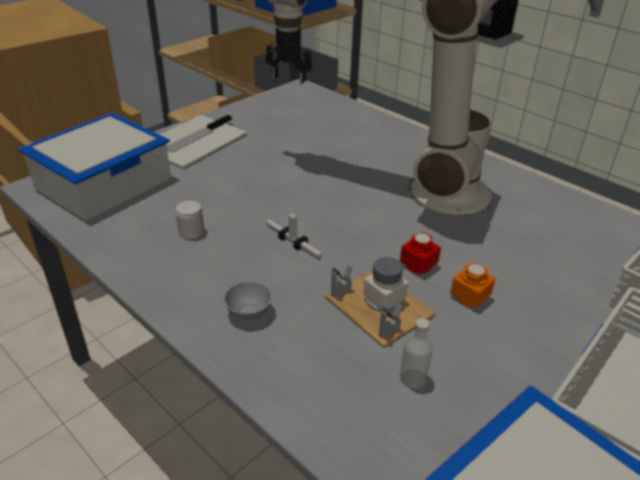

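View pics/side0.png

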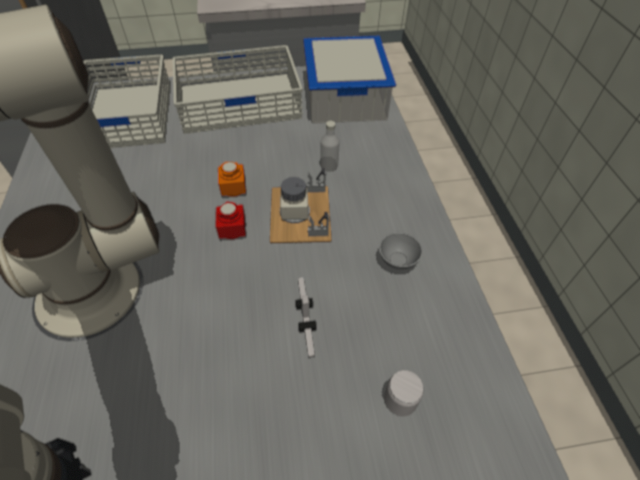

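View pics/wrist0.png

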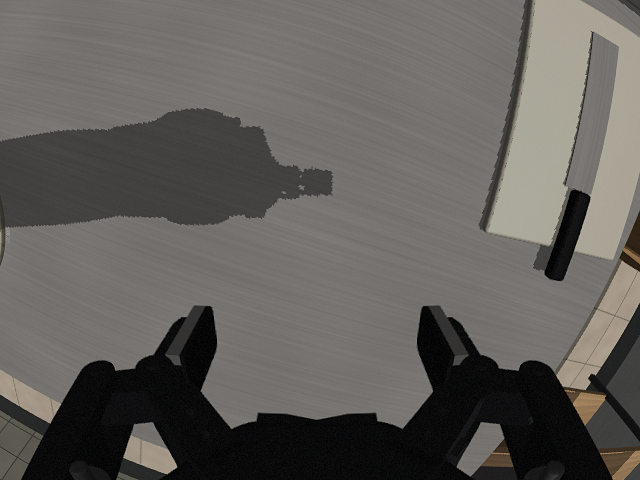

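The scene view shows the bar near (293,235), the stand with the grey-capped jar near (385,295), red and orange look-alikes, the bottle at (417,360), the bowl at (248,303) and the tin at (190,220). Next I'll take magnified crops and back-project them.

```bash
cat > h.py <<'E'
import numpy as np, cv2
from scipy.spatial.transform import Rotation as Ro
from workcell import bot
def RPY(a): return Ro.from_euler('xyz',a,degrees=True).as_matrix()
def pose(n,obs=None):
    m=bot.camera_model(n)
    if n!='wrist': return RPY(m['attitude']),np.array(m['origin'])
    T=RPY(obs['tcp_rot']); M=m['mount']
    return T@M[:3,:3], T@M[:3,3]+obs['ee_pos']
def rays(n,uv,obs=None):
    m=bot.camera_model(n); R,o=pose(n,obs)
    uv=np.atleast_2d(uv).astype(float)
    x=(uv[:,0]-m['cx'])/m['fx']; y=(uv[:,1]-m['cy'])/m['fy']
    if n=='wrist':
        r=np.hypot(x,y)+1e-12; d=np.c_[np.sin(r)*x/r,np.sin(r)*y/r,np.cos(r)]
    else: d=np.c_[x,y,np.ones(len(x))]
    return o,d@R.T,d
def onplane(n,uv,z,obs=None):
    o,w,_=rays(n,uv,obs); t=(z-o[2])/w[:,2]; return o+w*t[:,None]
def cloud(n,d,obs=None):
    v,u=np.mgrid[0:480,0:640]; uv=np.c_[u.ravel(),v.ravel()]
    o,w,c=rays(n,uv,obs)
    P=o+w*(d.ravel()/c[:,2])[:,None]; P[d.ravel()==0]=np.nan
    return P.reshape(480,640,3)
def tri(lst):
    A=np.zeros((3,3));b=np.zeros(3)
    for o,w in lst:
        w=w/np.linalg.norm(w);M=np.eye(3)-np.outer(w,w);A+=M;b+=M@o
    p=np.linalg.solve(A,b); return p,[np.linalg.norm((np.eye(3)-np.outer(w,w)/(w@w))@(p-o)) for o,w in lst]
E
python3 - <<'E'
from h import *
for n,c in (("scene",(250,190,450,350)),("side",(200,140,440,370))):
    p=cv2.imread(f"pics/{n}0.png");x0,y0,x1,y1=c
    s=4 if n=="scene" else 3.3
    cv2.imwrite(f"pics/{n}0c.png",cv2.resize(p[y0:y1,x0:x1],(800,int(800*(y1-y0)/(x1-x0)))if n=='scene' else (600,575),interpolation=cv2.INTER_CUBIC))
    d=np.load(f"pics/{n}0.npy");P=cloud(n,d);print(n,P[300,250] if n=='side' else P[300,300])
    hi=(P[...,2]>0.008)&(P[...,2]<0.2)&(np.hypot(P[...,0],P[...,1])<0.9)&(np.hypot(P[...,0],P[...,1])>0.25)
    k,l,st,ce=cv2.connectedComponentsWithStats(hi.astype(np.uint8))
    for i in range(1,k):
        if st[i,4]>60:
            Q=P[l==i]; print(st[i],np.median(Q,0).round(3),Q[:,2].max().round(3),Q.min(0).round(3),Q.max(0).round(3))
E
```

```text
scene [0.66032051 0.03107783 0.00176231]
[ 143  114  104   74 2974] [ 0.434 -0.7    0.018] 0.14 [ 0.184 -0.864  0.008] [ 0.649 -0.62   0.14 ]
[176 201  29  37 872] [ 0.692 -0.349  0.061] 0.085 [ 0.647 -0.404  0.008] [ 0.717 -0.33   0.085]
[266 213  56  45 665] [ 0.518 -0.141  0.02 ] 0.089 [ 0.494 -0.252  0.008] [ 0.537 -0.044  0.089]
[ 325  232  117  156 7952] [0.565 0.198 0.046] 0.164 [0.319 0.064 0.008] [0.689 0.39  0.164]
[ 506  248  134  171 3159] [0.38  0.598 0.114] 0.148 [-0.025  0.544  0.008] [0.699 0.669 0.148]
[ 450  263   46   45 1381] [0.387 0.316 0.062] 0.093 [0.326 0.269 0.008] [0.404 0.344 0.093]
[ 224  281   49   39 1342] [ 0.76  -0.041  0.033] 0.055 [ 0.717 -0.077  0.008] [0.828 0.033 0.055]
side [ 0.38796793 -0.08333695 -0.00259629]
[  84   55   86   92 3389] [0.058 0.765 0.068] 0.12 [-0.137  0.535  0.008] [0.157 0.898 0.12 ]
[ 173   56  130   76 3010] [0.368 0.599 0.07 ] 0.12 [0.193 0.578 0.008] [0.614 0.876 0.12 ]
[ 270   77   70  166 4935] [0.579 0.174 0.039] 0.162 [0.452 0.057 0.008] [0.703 0.632 0.162]
[218 162  29  34 845] [0.366 0.275 0.062] 0.09 [0.326 0.26  0.009] [0.401 0.338 0.09 ]
[ 215  202   31   37 1000] [0.357 0.118 0.062] 0.091 [0.317 0.102 0.008] [0.393 0.178 0.091]
[ 379  233   44   37 1054] [ 0.785 -0.004  0.031] 0.053 [ 0.718 -0.08   0.008] [0.827 0.031 0.053]
[295 278  22  79 726] [ 0.513 -0.164  0.019] 0.087 [ 0.492 -0.256  0.008] [ 0.535 -0.051  0.087]
[ 384  371   39   46 1360] [ 0.674 -0.383  0.078] 0.083 [ 0.646 -0.408  0.008] [ 0.712 -0.342  0.083]
```

```bash
sleep 1
```

```text
(no output)
```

View pics/scene0c.png

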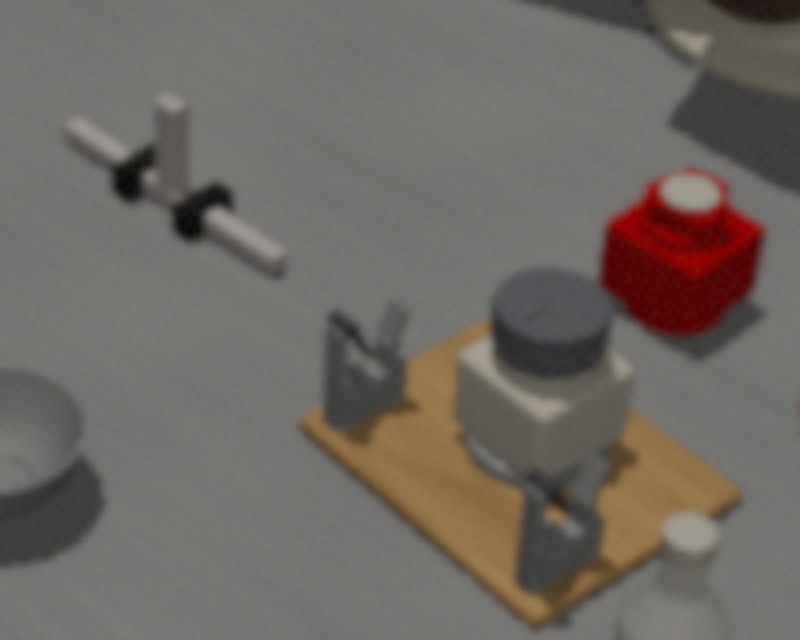

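View pics/side0c.png

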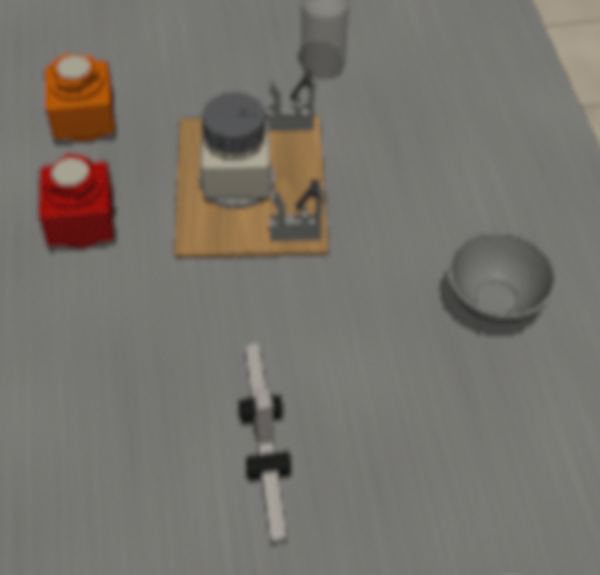

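The crops show the bar's grip top at scene (293,215), the clips with jaws on the stand's +x side, and the cap at (388,268). The stand is nearly square to the world. Next I'll measure each from both cameras.

Run:
```python
from h import *
for n in ("scene","side"):
    p=cv2.imread(f"pics/{n}0.png");d=np.load(f"pics/{n}0.npy");P=cloud(n,d)
    hsv=cv2.cvtColor(p,cv2.COLOR_BGR2HSV)
    near=(np.abs(P[...,0]-.56)<.2)&(np.abs(P[...,1]-.18)<.2)
    w=((hsv[...,0]>8)&(hsv[...,0]<25)&(hsv[...,1]>90)&near&(P[...,2]<.03)).astype(np.uint8)
    print(n,w.sum(), 'wood z',np.median(P[w>0][:,2]))
    v,u=np.nonzero(w); X=onplane(n,np.c_[u,v],0.012)[:,:2].astype(np.float32)*1000
    r=cv2.minAreaRect(X); print(r)
    # bar proper
    b=(P[...,1]<-.03)&(P[...,1]>-.27)&(P[...,0]>.48)&(P[...,0]<.55)&(P[...,2]>.012)&(P[...,2]<.026)
    Q=P[b][:,:2]; g=p[b].max(1)>90; Q=Q[g]; c=Q.mean(0); a=np.linalg.svd(Q-c)[2][0]; t=(Q-c)@a
    print('bar',np.median(P[b][g][:,2]),c,np.degrees(np.arctan2(a[1],a[0])),t.min(),t.max(),c+a*(t.min()+t.max())/2)
    g=(P[...,1]<-.03)&(P[...,1]>-.27)&(P[...,0]>.48)&(P[...,0]<.55)&(P[...,2]>.078)
    print('griptop',P[g].mean(0),g.sum())
    c=near&(P[...,2]>.11)&(P[...,2]<.125)&(P[...,0]<.6)
    Q=P[c]; print('cap',np.median(Q,0),(Q.min(0)+Q.max(0))/2,Q.max(0)-Q.min(0))
    c=near&(P[...,2]>.084)&(P[...,2]<.098)&(P[...,0]>.585)&(P[...,1]<.3)&(p.max(2)<120)
    Q=P[c]
    for s in (Q[:,1]<.18,Q[:,1]>.18): print('clip',s.sum(),Q[s].mean(0),Q[s].min(0),Q[s].max(0))
```

```text
scene 2632 wood z 0.012396440186091429
((478.3646545410156, 197.598876953125), (225.08474731445312, 335.669677734375), 73.8744125366211)
bar 0.0173507682458095 [ 0.51556377 -0.13932911] 89.05619523979566 -0.11277063761423005 0.09573769007893711 [ 0.51542349 -0.14784443]
griptop [ 0.51545377 -0.14592706  0.08320542] 40
cap [0.53177154 0.17787937 0.11625236] [0.5279103  0.17624518 0.11609872] [0.06916596 0.06563064 0.0120015 ]
clip 42 [0.6023469  0.08618925 0.08977216] [0.59466021 0.0755736  0.08435269] [0.60760684 0.09448985 0.0957438 ]
clip 50 [0.62237487 0.24815675 0.09006782] [0.61583716 0.23890023 0.08415883] [0.62733577 0.25763085 0.09462854]
side 1872 wood z 0.010771248201311479
((486.4697570800781, 171.73382568359375), (202.4164581298828, 276.58001708984375), 83.0217514038086)
bar 0.016745073389264342 [ 0.51338891 -0.16728478] -91.08406394669224 -0.11630836962744957 0.08893138166572075 [ 0.51364789 -0.15359874]
griptop [ 0.51361378 -0.15422179  0.0832828 ] 56
cap [0.52872169 0.1686267  0.11467754] [0.52892164 0.17029158 0.11459231] [0.06455656 0.0673562  0.00913992]
clip 32 [0.60029792 0.07894535 0.08902542] [0.59289529 0.06822807 0.08421918] [0.60733643 0.08960815 0.09317599]
clip 22 [0.62101067 0.24240129 0.08815998] [0.61481003 0.23352807 0.08452858] [0.62663826 0.25662957 0.09255735]
```

```bash
cat >> h.py <<'E'
def tool():
    o=bot.get_obs(); return o,RPY(o['tcp_rot']),o['ee_pos']
def yawz(T): return np.degrees(np.arctan2(T[1,2],T[0,2]))
def plan(target,yz=None):
    """shift in tool axes (cm) to bring TCP to target; turn about tool x to bring tool z heading to yz (mod 180)"""
    o,T,p=tool(); s=T.T@(np.array(target)-p)*100
    y=yawz(T); print('TCP',p.round(4),'zhead',y.round(2),'xaxis',T[:,0].round(4),'q',o['q'].round(1),'t',o['time'],'shift cm',s.round(2), 'F',o['wrist_force'].round(1),'M',o['torque'].round(2),'open',round(o['opening'],4))
    if yz is not None: print('turns about tool x:', [round(-(((yz-y)+180)%360-180),2), round(-(((yz+180-y)+180)%360-180),2)])
E
python3 - <<'E'
from h import *
plan([0.5145,-0.15,0.25],89)
E
```

```text
TCP [ 0.178  -0.5202  0.2308] zhead -71.11 xaxis [-4.e-04  1.e-03 -1.e+00] q [-71.1   5.   10.   95.1  -0.   90. ] t 0.15 shift cm [ -1.9   43.82 -24.13] F [0.1 0.9 0.1] M [-0.01 -0.01  0.05] open 0.0855
turns about tool x: [np.float64(-160.11), np.float64(19.89)]
```

Emit:
{"fn": "play_rows", "kwargs": {"rows": [[[-2,43.8,-24.1],-84,8.5],[[-2,43.8,-24.1],-84,8.5],[[-2,43.8,-24.1],-84,8.5],[[-2,43.8,-24.1],-84,8.5],[[-2,43.8,-24.1],-84,8.5],[[-2,43.8,-24.1],-84,8.5],[[-2,43.8,-24.1],-84,8.5],[[-2,43.8,-24.1],-84,8.5],[[-2,43.8,-24.1],-84,8.5],[[-2,43.8,-24.1],-84,8.5],[[-2,43.8,-24.1],-84,8.5],[[-2,43.8,-24.1],-84,8.5]]}}

```text
time: 1.15
ee_pos: [0.5152, -0.1488, 0.2513]
tcp_rot: [-92.0, 90.0, -78.7]
wrist_force: [-0.3, -2.1, -0.5]
opening: 0.085
```

Run:
```python
from h import *
plan([0.5145,-0.15,0.25],89)
```

```text
TCP [ 0.5152 -0.1488  0.2513] zhead 13.29 xaxis [ 0.e+00 -1.e-04 -1.e+00] q [-16.1   3.6  10.8  97.2  -0.   60.6] t 1.15 shift cm [ 0.13 -0.1  -0.1 ] F [-0.3 -2.1 -0.5] M [-0.09 -0.02 -0.02] open 0.085
turns about tool x: [np.float64(-75.71), np.float64(104.29)]
```

Emit:
{"fn": "play_rows", "kwargs": {"rows": [[[0,0,0],-75.7,8.5],[[0,0,0],-75.7,8.5],[[0,0,0],-75.7,8.5],[[0,0,0],-75.7,8.5],[[0,0,0],-75.7,8.5],[[0,0,0],-75.7,8.5],[[0,0,0],-75.7,8.5],[[0,0,0],-75.7,8.5],[[0,0,0],-75.7,8.5],[[0,0,0],-75.7,8.5],[[0,0,0],-75.7,8.5],[[0,0,0],-75.7,8.5]]}}

```text
time: 2.15
ee_pos: [0.5142, -0.1507, 0.251]
tcp_rot: [73.7, 90.0, 162.5]
wrist_force: [0.1, -0.9, -0.3]
opening: 0.0849
```

```bash
cat >> h.py <<'E'
def snap(tag):
    o=bot.get_obs(); p,d=bot.camera('wrist'); cv2.imwrite(f'pics/{tag}.png',p); np.savez(f'pics/{tag}.npz',d=d,ee_pos=o['ee_pos'],tcp_rot=o['tcp_rot'],opening=o['opening'])
    return o,p,d
E
python3 - <<'E'
from h import *
snap('w1')
plan([0.5145,-0.15,0.25],89)
E
```

```text
TCP [ 0.5141 -0.1507  0.251 ] zhead 88.51 xaxis [-5.e-04  2.e-04 -1.e+00] q [-16.3   3.5  10.7  97.2   0.  -14.8] t 2.2 shift cm [ 0.1  -0.03  0.07] F [ 0.1 -0.1 -0.4] M [-0.08 -0.04  0.  ] open 0.0851
turns about tool x: [np.float64(-0.49), np.float64(179.51)]
```

View pics/w1.png

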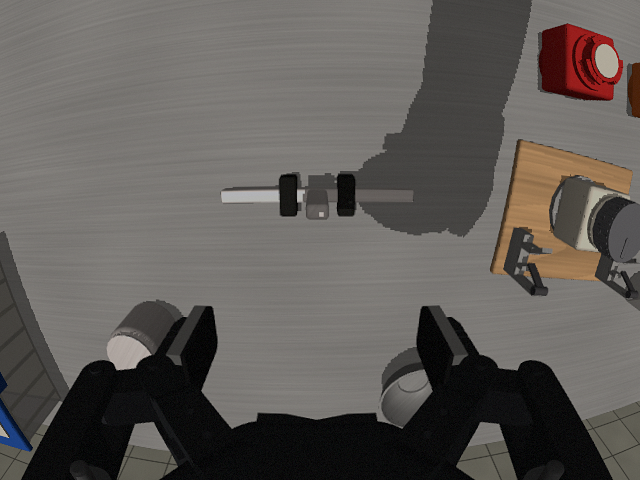

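Wrist view: the bar lies level at rows 190–203, columns 221–413, with the grip top near (317,212). The stand sits at the right, and the tin and bowl are far below the fingers.

```bash
cat > m1.py <<'E'
from h import *
import sys
tag=sys.argv[1]; z=np.load(f'pics/{tag}.npz'); ob={k:z[k] for k in('ee_pos','tcp_rot')}; d=z['d']
p=cv2.imread(f'pics/{tag}.png')
for mode in ('axis',):
    P=cloud('wrist',d,ob)
    print('table z',np.nanmedian(P[100:160,100:300,2]))
b=(P[...,2]>.012)&(P[...,2]<.024)&(np.abs(P[...,0]-.514)<.03)&(np.abs(P[...,1]+.15)<.13)&(p.max(2)>75)
Q=P[b]; r=cv2.minAreaRect((Q[:,:2]*1000).astype(np.float32)); print('bar rect',r,'z',np.median(Q[:,2]))
g=(P[...,2]>.07)&(P[...,2]<.1)&(np.abs(P[...,0]-.514)<.03)&(np.abs(P[...,1]+.15)<.03)
Q=P[g]; zz=Q[:,2].max(); T=Q[Q[:,2]>zz-.004]; print('grip',g.sum(),zz,cv2.minAreaRect((T[:,:2]*1000).astype(np.float32)),np.median(T,0))
E
python3 m1.py w1
```

```text
table z -0.00027524071811757533
bar rect ((519.27294921875, -150.40594482421875), (203.54519653320312, 28.4685115814209), 88.74947357177734) z 0.01752595949242025
grip 425 0.08623505844761037 ((512.0305786132812, -150.01348876953125), (19.027257919311523, 14.364590644836426), 88.51343536376953) [ 0.5118057  -0.150064    0.08428788]
```

```bash
cat > fing.py <<'E'
from h import *
import sys
tag=sys.argv[1]; z=np.load(f'pics/{tag}.npz'); d=z['d']
ob=dict(ee_pos=np.zeros(3),tcp_rot=np.zeros(3))
P=cloud('wrist',d,ob)  # tool frame
f=(P[...,0]>-.12)&(P[...,0]<.02)&(np.abs(P[...,1])<.03)&(np.abs(P[...,2])<.08)
for s in(1,-1):
    Q=P[f&(P[...,2]*s>0)]; 
    if len(Q): print(s,len(Q),'tip x max',np.percentile(Q[:,0],[90,99,100]).round(4),'near tip: y,z range',Q[Q[:,0]>Q[:,0].max()-.012].min(0).round(4),Q[Q[:,0]>Q[:,0].max()-.012].max(0).round(4))
print(z['opening'])
E
python3 fing.py w1
```

```text
1 25306 tip x max [-0.0461 -0.019  -0.0115] near tip: y,z range [-0.0235 -0.0104  0.0421] [-0.0115  0.0124  0.0558]
-1 25184 tip x max [-0.0459 -0.019  -0.0116] near tip: y,z range [-0.0236 -0.011  -0.0553] [-0.0116  0.0123 -0.0416]
0.08493902044174235
```

Emit:
{"fn": "play_rows", "kwargs": {"rows": [[[6,0.1,0.07],-0.3,5],[[14,0.1,0.07],-0.3,5],[[17,0.1,0.07],-0.3,5],[[18.5,0.1,0.07],-0.3,5],[[20,0.1,0.07],-0.3,5],[[20.5,0.1,0.07],-0.3,5],[[20.5,0.1,0.07],-0.3,5],[[20.5,0.1,0.07],-0.3,5]]}}

```text
time: 2.87
ee_pos: [0.514, -0.1502, 0.0481]
tcp_rot: [-105.3, 89.9, -16.5]
wrist_force: [0.2, -0.7, 0.7]
opening: 0.05
```

```bash
python3 - <<'E'
from h import *
plan([0.513,-0.15,0.046],88.7)
snap('w2')
E
python3 fing.py w2
```

```text
TCP [ 0.514  -0.1502  0.0481] zhead 88.82 xaxis [ 1.5e-03 -5.0e-04 -1.0e+00] q [-16.3   3.4 -11.9  74.6  -0.  -15.1] t 2.8667 shift cm [0.21 0.1  0.02] F [ 0.2 -0.7  0.7] M [-0.    0.    0.02] open 0.05
turns about tool x: [np.float64(0.12), np.float64(-179.88)]
1 28744 tip x max [-0.0304  0.0058  0.0199] near tip: y,z range [0.0079 0.0053 0.    ] [0.0199 0.0094 0.0101]
-1 28484 tip x max [-0.0309  0.0048  0.02  ] near tip: y,z range [ 0.008   0.0056 -0.0098] [ 0.02    0.0094 -0.0004]
0.04995259073782515
```

View pics/w2.png

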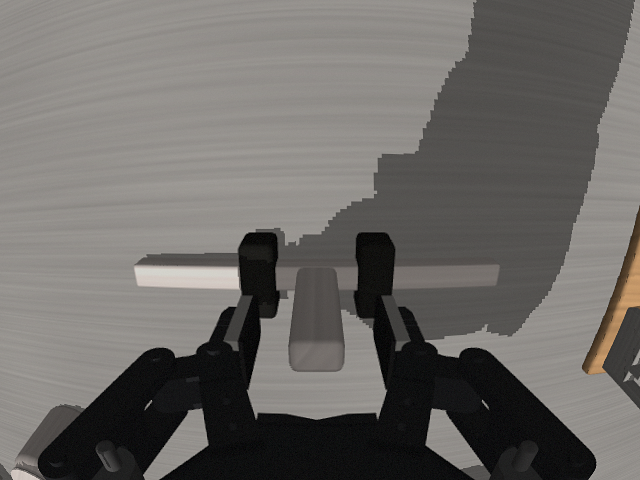

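The grip (columns 290–343) is centred between the fingers (250/385). Now I'll close.

Emit:
{"fn": "play_rows", "kwargs": {"rows": [[[0.2,0.1,0],0,1],[[0.2,0.1,0],0,1],[[0.2,0.1,0],0,1],[[0.2,0.1,0],0,1],[[0.2,0.1,0],0,1],[[0.2,0.1,0],0,1],[[0.2,0.1,0],0,1]], "squeeze": 80}}

```text
time: 3.5
ee_pos: [0.5132, -0.1504, 0.046]
tcp_rot: [-108.0, 89.8, -19.1]
wrist_force: [-0.4, -1.5, 6.7]
opening: 0.0191
```

Run:
```python
from h import *
plan([0.513,-0.15,0.046],88.7)
```

```text
TCP [ 0.5132 -0.1504  0.046 ] zhead 88.88 xaxis [ 2.7e-03 -9.0e-04 -1.0e+00] q [-16.3   3.3 -12.2  74.3  -0.  -15.2] t 3.5 shift cm [-0.    0.02  0.04] F [-0.4 -1.5  6.7] M [ 0.02  0.14 -0.03] open 0.0191
turns about tool x: [np.float64(0.18), np.float64(-179.82)]
```

Emit:
{"fn": "play_rows", "kwargs": {"rows": [[[-2,0,0],0,1],[[-5,0,0],0,1],[[-9,0,0],0,1],[[-13,0,1],0,1],[[-17,-1,4],2,1],[[-20,-2,8],4,1],[[-23,-4,12],6,1],[[-23.4,-5.5,16],6,1],[[-23.4,-6.7,20],6,1],[[-23.4,-6.7,24],6,1],[[-23.4,-6.7,28],6,1],[[-23.4,-6.7,30],6,1]]}}

```text
time: 4.5
ee_pos: [0.5851, 0.1485, 0.2785]
tcp_rot: [-64.3, 90.0, 18.6]
wrist_force: [1.3, 0.7, -2.1]
opening: 0.019
```

Emit:
{"fn": "play_rows", "kwargs": {"rows": [[[0,0,1],0,1],[[0,0,2],0,1],[[0,0,2],0,1],[[0,0,2],0,1]]}}

```text
time: 4.83
ee_pos: [0.5874, 0.1658, 0.2783]
tcp_rot: [167.4, 90.0, -109.7]
wrist_force: [-0.2, -0.8, -2.1]
opening: 0.0189
```

```bash
python3 - <<'E'
from h import *
plan([0.58,0.17,0.28],83)
snap('w3')
E
python3 fing.py w3
```

```text
TCP [0.5874 0.1658 0.2783] zhead 82.89 xaxis [-2.e-04 -4.e-04 -1.e+00] q [ 15.8  15.2  27.1 101.9  -0.   22.9] t 4.8333 shift cm [-0.17  0.79  0.32] F [-0.2 -0.8 -2.1] M [-0.    0.03 -0.04] open 0.0189
turns about tool x: [np.float64(-0.11), np.float64(179.89)]
1 29199 tip x max [-0.0356  0.0057  0.02  ] near tip: y,z range [0.008  0.0043 0.0004] [0.02   0.0086 0.0102]
-1 28969 tip x max [-0.0359  0.0055  0.0199] near tip: y,z range [ 0.008   0.0044 -0.0098] [ 0.0199  0.0084 -0.    ]
0.01885999376043103
```

View pics/w3.png

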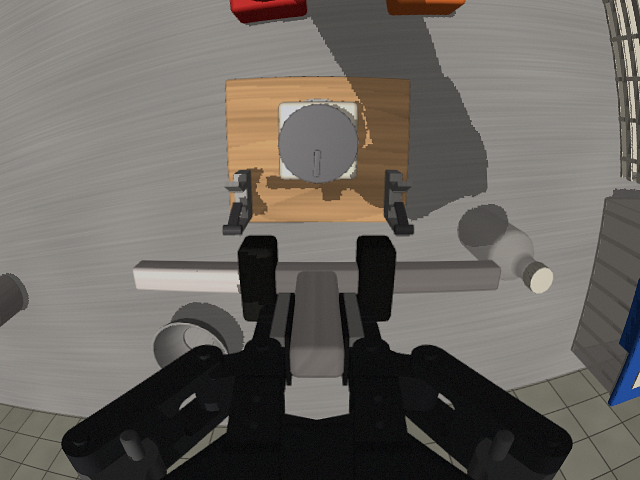

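Excellent view: the stand is at columns 226–410, rows 78–222, the cap circle is centred at (318,143), the clips are at (237,200) and (400,200), and the held bar is level at row 275. The bottle cap is at (540,278), right of the bar's end.

```bash
cat > m3.py <<'E'
from h import *
import sys
tag=sys.argv[1]; z=np.load(f'pics/{tag}.npz'); ob={k:z[k] for k in('ee_pos','tcp_rot')}; d=z['d']
p=cv2.imread(f'pics/{tag}.png'); hsv=cv2.cvtColor(p,cv2.COLOR_BGR2HSV)
P=cloud('wrist',d,ob); X,Y,Z=P[...,0],P[...,1],P[...,2]
w=((hsv[...,0]>8)&(hsv[...,0]<25)&(hsv[...,1]>80)&(np.abs(X-.55)<.16)&(np.abs(Y-.17)<.14)&(Z<.03)&(Z>.0)).astype(np.uint8)
w=cv2.morphologyEx(w,cv2.MORPH_OPEN,np.ones((3,3)))
v,u=np.nonzero(w); print('wood z',np.median(Z[w>0]))
Q=onplane('wrist',np.c_[u,v],.012,ob)[:,:2]*1000
r=cv2.minAreaRect(Q.astype(np.float32)); print('wood',r)
ang=r[2]; 
a=[x for x in (ang,ang-90,ang+90) if abs(x)<45][0]; c=np.array(r[0]); ex=np.array([np.cos(np.radians(a)),np.sin(np.radians(a))]); ey=np.array([-ex[1],ex[0]])
o=c-15.5*ex; print('yaw',a,'stand origin',o,'seat',o+60*ex)
t=(Z>.112)&(Z<.125)&(np.hypot(X-.53,Y-.173)<.06)
tt=P[t]; (cc,rr)=cv2.minEnclosingCircle((tt[:,:2]*1000).astype(np.float32)); print('cap top',cc,rr,'z',np.median(tt[:,2]), 'centroid',tt[:,:2].mean(0)*1000)
S=np.stack([(X*1000-o[0])*ex[0]+(Y*1000-o[1])*ex[1],(X*1000-o[0])*ey[0]+(Y*1000-o[1])*ey[1],Z*1000],-1)
for s in(1,-1):
    k=(np.abs(S[...,1]-82*s)<20)&(np.abs(S[...,0]-60)<40)&(Z>.03)&(Z<.1)
    q=S[k]; print('clip',s,k.sum(),'min',q.min(0).round(1),'max',q.max(0).round(1),'top',np.percentile(q[:,2],98).round(1), 'ymid',(np.percentile(q[:,1],2)+np.percentile(q[:,1],98))/2)
    for zl in range(35,95,8):
        e=q[(q[:,2]>zl)&(q[:,2]<zl+8)]
        if len(e): print('   z',zl,len(e),'x',np.percentile(e[:,0],[1,50,99]).round(1),'y',np.percentile(e[:,1],[1,50,99]).round(1))
# bar in tool frame
PT=cloud('wrist',d,dict(ee_pos=np.zeros(3),tcp_rot=np.zeros(3)))
b=(PT[...,0]>.02)&(PT[...,0]<.05)&(np.abs(PT[...,1])<.03)&(np.abs(PT[...,2])<.12)&(p.max(2)>60)
q=PT[b]; print('bar in tool: x',np.percentile(q[:,0],[1,50,99]).round(4),cv2.minAreaRect((q[:,1:]*1000).astype(np.float32)))
top=q[q[:,0]<np.percentile(q[:,0],50)+.002]
for a,bb in((-.1,-.05),(.05,.1)):
    e=q[(q[:,2]>a)&(q[:,2]<bb)]; print(len(e),'x',np.percentile(e[:,0],[2,20,50]).round(4),'y',e[:,1].min().round(4),e[:,1].max().round(4))
g=(PT[...,0]>-.05)&(PT[...,0]<-.015)&(np.abs(PT[...,1])<.02)&(np.abs(PT[...,2])<.0095)&(p.max(2)>60)
q=PT[g];m=q[:,0].min();e=q[q[:,0]<m+.004];print('grip top toolx',m,'y range',e[:,1].min(),e[:,1].max(),'z',e[:,2].min(),e[:,2].max())
E
python3 m3.py w3
```

```text
wood z 0.0116669328742047
wood ((502.29827880859375, 187.06005859375), (221.39569091796875, 244.12451171875), 82.9737548828125)
yaw -7.0262451171875 stand origin [486.91468034 188.95608028] seat [546.46409376 181.61664148]
cap top (527.3822631835938, 174.3975830078125) 33.84700012207031 z 0.11583717924554277 centroid [527.02327542 174.34091902]
clip 1 400 min [76.8 64.8 30.2] max [99.9 79.5 83.4] top 81.0 ymid 72.05390256114299
   z 35 164 x [76.9 83.3 99.7] y [65.4 70.8 78.4]
   z 43 23 x [84.9 86.1 91.9] y [65.5 65.9 71.6]
   z 51 14 x [85.4 88.5 92.4] y [65.4 65.6 76.1]
   z 59 43 x [85.5 90.7 92.4] y [65.3 70.5 79.4]
   z 67 29 x [81.5 86.8 88.7] y [65.2 70.3 79.4]
   z 75 93 x [78.7 81.6 85. ] y [65.2 71.8 79. ]
   z 83 1 x [82.5 82.5 82.5] y [76.2 76.2 76.2]
clip -1 404 min [ 76.9 -98.9  30.1] max [ 99.7 -83.8  82.2] top 81.0 ymid -91.05388198221286
   z 35 163 x [77.  83.1 99.7] y [-97.5 -89.4 -83.9]
   z 43 20 x [85.  87.4 92.7] y [-89.4 -84.9 -84.6]
   z 51 25 x [85.2 91.6 93.7] y [-97.7 -85.6 -84.5]
   z 59 40 x [86.4 90.4 93.3] y [-98.9 -89.5 -84.5]
   z 67 37 x [81.7 86.5 88.6] y [-98.2 -89.1 -84.4]
   z 75 96 x [78.7 81.4 84.7] y [-98.5 -90.6 -84.4]
bar in tool: x [0.0224 0.0287 0.04  ] ((1.2410907745361328, 0.2996978759765625), (41.96253204345703, 203.27029418945312), 0.0698448121547699)
2623 x [0.0272 0.028  0.0287] y -0.0066 0.0084
2563 x [0.0273 0.0281 0.0288] y -0.0057 0.0086
grip top toolx -0.04021943313353732 y range -0.009721055137533366 0.008374330138795447 z -0.00934578461278395 0.009493347686116467
```

```bash
sed -i "s/^v,u=np.nonzero(w)/k_,l_,st_,_c=cv2.connectedComponentsWithStats(w); w=(l_==1+st_[1:,4].argmax()).astype(np.uint8)\nv,u=np.nonzero(w)/" m3.py; python3 m3.py w3
```

```text
wood z 0.0116562578796221
wood ((541.6602783203125, 172.53060913085938), (202.21066284179688, 162.5913848876953), 83.12700653076172)
yaw -6.872993469238281 stand origin [526.27166351 174.38547687] seat [585.84049502 167.20534368]
cap top (527.3822631835938, 174.3975830078125) 33.84700012207031 z 0.11583717924554277 centroid [527.02327542 174.34091902]
clip 1 1192 min [36.2 72.2 30. ] max [91.  90.7 92.8] top 91.7 ymid 81.23630000471793
   z 35 353 x [36.4 60.3 85.5] y [74.7 79.9 88.8]
   z 43 70 x [44.2 71.6 90.1] y [74.7 76.  83.6]
   z 51 66 x [45.1 74.5 89.3] y [74.5 76.9 86.2]
   z 59 119 x [45.5 64.5 88. ] y [74.4 80.  88.7]
   z 67 110 x [42.8 69.  88.6] y [74.5 80.6 88.7]
   z 75 157 x [38.1 42.9 80.9] y [73.8 81.3 88.5]
   z 83 187 x [75.2 80.9 90.8] y [72.3 81.  90.4]
   z 91 73 x [79.3 82.7 85.8] y [73.7 82.3 90.5]
clip -1 1192 min [ 35.9 -90.7  30.1] max [ 90.4 -72.4  93.2] top 91.9 ymid -81.0809191252661
   z 35 346 x [36.  59.7 85.7] y [-88.1 -79.3 -74.5]
   z 43 59 x [44.1 71.1 88.9] y [-82.2 -75.7 -74.9]
   z 51 84 x [44.2 71.6 89.3] y [-87.6 -77.4 -74.9]
   z 59 117 x [45.8 64.4 88.9] y [-89.2 -80.  -74.8]
   z 67 112 x [41.4 68.4 87.7] y [-88.5 -80.9 -74.8]
   z 75 165 x [37.6 43.1 77. ] y [-88.9 -80.9 -74.8]
   z 83 187 x [75.5 80.5 90.2] y [-90.2 -80.5 -72.6]
   z 91 75 x [78.9 82.8 85.2] y [-90.1 -82.1 -73.2]
bar in tool: x [0.0224 0.0287 0.04  ] ((1.2410907745361328, 0.2996978759765625), (41.96253204345703, 203.27029418945312), 0.0698448121547699)
2623 x [0.0272 0.028  0.0287] y -0.0066 0.0084
2563 x [0.0273 0.0281 0.0288] y -0.0057 0.0086
grip top toolx -0.04021943313353732 y range -0.009721055137533366 0.008374330138795447 z -0.00934578461278395 0.009493347686116467
```

Emit:
{"fn": "play_rows", "kwargs": {"rows": [[[3,0,0.1],-0.1,1],[[6,0,0.1],-0.1,1],[[8,0,0.1],-0.1,1],[[9,0,0.1],-0.1,1],[[9.5,0,0.1],-0.1,1],[[9.5,0,0.1],-0.1,1],[[9.5,0,0.1],-0.1,1],[[9.5,0,0.1],-0.1,1]]}}

```text
time: 5.55
ee_pos: [0.5882, 0.1672, 0.1851]
tcp_rot: [-66.8, 89.9, 16.1]
wrist_force: [0.3, -0.8, -1.6]
opening: 0.0188
```

```bash
python3 - <<'E'
from h import *
plan([0.5875,0.1668,0.0815],83.05)
snap('w4')
p,d=bot.camera('side'); cv2.imwrite('pics/s4.png',cv2.resize(p[100:300,220:420],(600,600),interpolation=cv2.INTER_CUBIC))
E
python3 m3.py w4
```

```text
TCP [0.5882 0.1672 0.1851] zhead 82.97 xaxis [ 2.4e-03  7.0e-04 -1.0e+00] q [15.9 12.7 13.6 90.8  0.  22.9] t 5.55 shift cm [10.36  0.08 -0.06] F [ 0.3 -0.8 -1.6] M [ 0.06 -0.02 -0.  ] open 0.0188
turns about tool x: [np.float64(-0.08), np.float64(179.92)]
wood z 0.011666214123448093
wood ((541.9561157226562, 172.53323364257812), (201.590576171875, 163.07614135742188), 83.04013061523438)
yaw -6.959869384765625 stand origin [526.57033109 174.41143255] seat [586.1282071  167.14098517]
cap top (527.5162353515625, 174.20606994628906) 33.80683135986328 z 0.11585884576471174 centroid [526.75229114 174.50620524]
clip 1 1834 min [35.4 72.6 30. ] max [89.9 90.7 88. ] top 86.0 ymid 81.37991048156229
   z 35 616 x [35.6 60.4 86.7] y [74.8 79.5 88.7]
   z 43 160 x [43.9 70.6 88.7] y [74.6 76.7 87. ]
   z 51 141 x [44.  71.1 88.7] y [74.7 77.  86.3]
   z 59 233 x [43.8 64.6 88.7] y [74.6 79.6 88. ]
   z 67 190 x [40.8 68.6 84.3] y [74.6 80.  88.7]
   z 75 299 x [37.6 42.8 77.3] y [74.6 81.1 88.2]
   z 83 84 x [75.  76.9 78.5] y [72.8 81.5 89.9]
clip -1 1829 min [ 35.3 -90.8  30. ] max [ 90.8 -72.6  87.9] top 85.7 ymid -81.27175941681907
   z 35 633 x [35.5 60.5 86.5] y [-88.5 -79.5 -74.6]
   z 43 155 x [44.  69.9 88.6] y [-87.  -77.3 -74.5]
   z 51 150 x [44.  71.3 89. ] y [-87.4 -76.7 -74.4]
   z 59 243 x [44.4 64.8 86.7] y [-88.  -79.7 -74.4]
   z 67 169 x [40.7 69.  84.6] y [-88.4 -80.  -74.4]
   z 75 291 x [37.5 42.4 76.9] y [-87.9 -81.  -74.4]
   z 83 77 x [75.1 77.  78.1] y [-89.8 -81.4 -72.8]
bar in tool: x [0.0221 0.0288 0.0401] ((1.4502429962158203, 0.01084136962890625), (41.994808197021484, 203.003173828125), 0.4649945795536041)
2628 x [0.0272 0.028  0.0287] y -0.0066 0.0084
2560 x [0.0274 0.0282 0.0288] y -0.0057 0.0086
grip top toolx -0.04003278540086003 y range -0.008934783385758815 0.008574383911774577 z -0.009335616966137944 0.009496421795147451
```

View pics/w4.png

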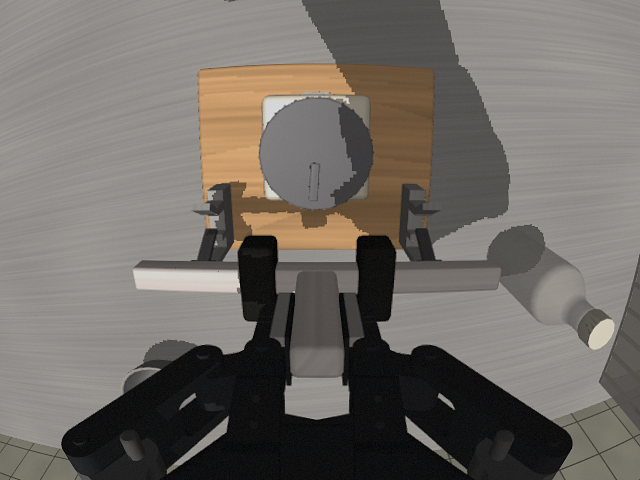

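View pics/s4.png

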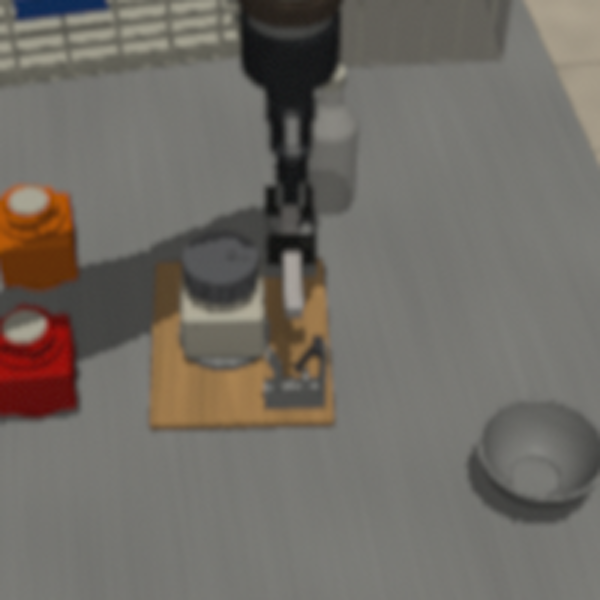

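Emit:
{"fn": "play_rows", "kwargs": {"rows": [[[2,0.03,-0.05],0,1],[[4,0.06,-0.05],0,1],[[4.6,0.07,-0.05],0,1],[[5,0.07,-0.05],0,1],[[5.4,0.07,-0.05],0,1],[[5.8,0.07,-0.05],0,1],[[6.2,0.07,-0.05],0,1],[[6.6,0.07,-0.05],0,1],[[7,0.07,-0.05],0,1],[[7,0.07,-0.05],0,1]]}}

```text
time: 6.48
ee_pos: [0.5865, 0.1669, 0.1124]
tcp_rot: [112.3, 89.9, -164.7]
wrist_force: [-0.3, 0.3, -1.9]
opening: 0.0191
```

Run:
```python
from h import *
plan([0.5876,0.1668,0.0815],83.05)
```

```text
TCP [0.5865 0.1669 0.1124] zhead 83.0 xaxis [-9.e-04 -2.e-04 -1.e+00] q [15.9 12.5  5.4 82.9  0.  22.9] t 6.4833 shift cm [ 3.09 -0.11  0.01] F [-0.3  0.3 -1.9] M [0.   0.05 0.06] open 0.0191
turns about tool x: [np.float64(-0.05), np.float64(179.95)]
```

Emit:
{"fn": "play_rows", "kwargs": {"rows": [[[0.3,-0.06,0],0,1],[[0.6,-0.1,0],0,1],[[0.9,-0.1,0],0,1],[[1.2,-0.1,0],0,1],[[1.5,-0.1,0],0,1],[[1.8,-0.1,0],0,1],[[2.0,-0.1,0],0,1]]}}

```text
time: 7.07
ee_pos: [0.5871, 0.1668, 0.0924]
tcp_rot: [102.0, 89.9, -175.0]
wrist_force: [-4.5, 0.4, 0.3]
opening: 0.0187
```

Run:
```python
from h import *
plan([0.5876,0.1668,0.0815],83.05)
```

```text
TCP [0.5871 0.1668 0.0924] zhead 83.01 xaxis [-1.6e-03 -1.0e-04 -1.0e+00] q [15.9 12.8  3.5 80.8  0.  22.8] t 7.0667 shift cm [ 1.09 -0.05  0.01] F [-4.5  0.4  0.3] M [ 0.16  1.25 -0.04] open 0.0187
turns about tool x: [np.float64(-0.04), np.float64(179.96)]
```

Emit:
{"fn": "play_rows", "kwargs": {"rows": [[[0.3,-0.02,0],0,1],[[0.6,-0.03,0],0,1],[[0.9,-0.03,0],0,1],[[1.1,-0.03,0],0,1],[[1.2,-0.03,0],0,1],[[1.2,-0.03,0],0,1],[[1.2,-0.03,0],0,1]]}}

```text
time: 7.65
ee_pos: [0.5882, 0.1667, 0.082]
tcp_rot: [-82.3, 89.9, 0.7]
wrist_force: [-5.1, -1.4, 7.2]
opening: 0.0191
```

Run:
```python
from h import *
plan([0.5876,0.1668,0.0815],83.05)
```

```text
TCP [0.5882 0.1667 0.082 ] zhead 82.99 xaxis [ 9.e-04  0.e+00 -1.e+00] q [15.8 13.   2.6 79.6 -0.  22.8] t 7.65 shift cm [0.05 0.06 0.01] F [-5.1 -1.4  7.2] M [-0.18  1.16  0.02] open 0.0191
turns about tool x: [np.float64(-0.06), np.float64(179.94)]
```

Emit:
{"fn": "play_rows", "kwargs": {"rows": [[[0.2,0,0],0,1],[[0.3,0,0],0,1],[[0.4,0,0],0,1],[[0.4,0,0],0,1],[[0.4,0,0],0,1]]}}

```text
time: 8.07
ee_pos: [0.5885, 0.1667, 0.0819]
tcp_rot: [-71.3, 89.8, 11.6]
wrist_force: [-14.1, -3.9, 32.7]
opening: 0.0191
```

```bash
python3 - <<'E'
from h import *
plan([0.5876,0.1668,0.0815],83.05)
snap('w5')
p,d=bot.camera('side'); cv2.imwrite('pics/s5.png',cv2.resize(p[100:300,220:420],(600,600),interpolation=cv2.INTER_CUBIC))
p,d=bot.camera('scene'); cv2.imwrite('pics/c5.png',cv2.resize(p[220:360,300:460],(800,700),interpolation=cv2.INTER_CUBIC)[:600])
E
python3 m3.py w5 | grep -A9 bar
```

```text
TCP [0.5885 0.1667 0.0819] zhead 82.98 xaxis [ 3.9e-03  8.0e-04 -1.0e+00] q [15.8 12.8  2.4 79.3 -0.  22.8] t 8.0667 shift cm [0.04 0.09 0.  ] F [-14.1  -3.9  32.7] M [-0.86  3.51 -0.04] open 0.0191
turns about tool x: [np.float64(-0.07), np.float64(179.93)]
bar in tool: x [0.0217 0.0288 0.0464] ((-0.4546833038330078, 0.36188507080078125), (203.50306701660156, 55.427066802978516), 89.91519927978516)
3737 x [0.0222 0.0278 0.0288] y -0.0283 0.0271
3723 x [0.0223 0.028  0.0291] y -0.0277 0.0274
grip top toolx -0.040351624279378925 y range -0.009693950154364916 0.008680092046285837 z -0.009224246306625248 0.009496380537235132
```

View pics/w5.png

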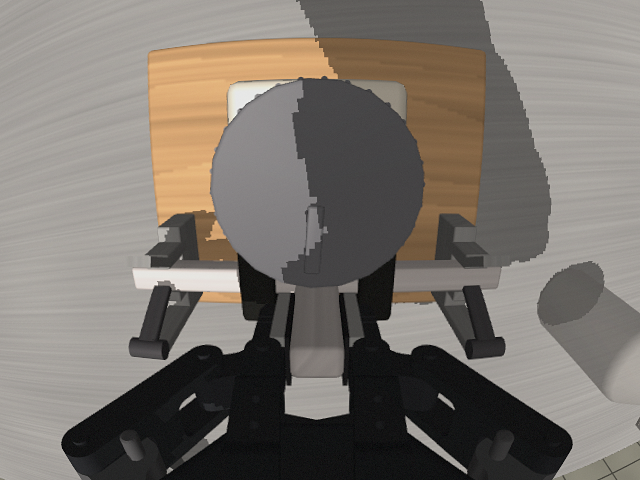

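View pics/s5.png

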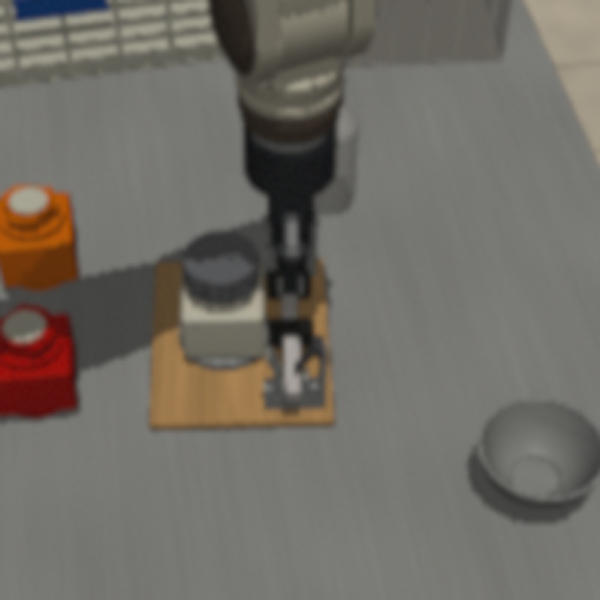

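View pics/c5.png

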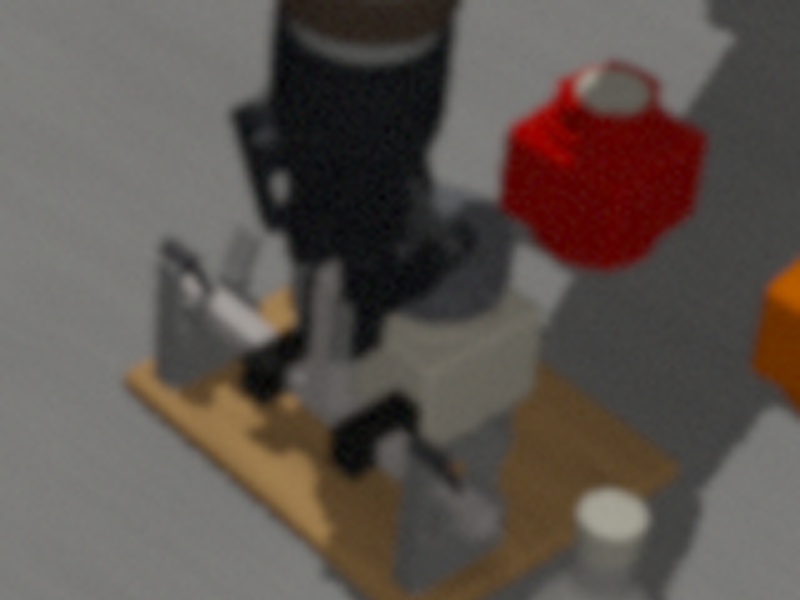

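Contact is firm (32.7 N at TCP z 0.082), so the bar has bottomed. In the wrist view the bar lies through both clips, with the jaw tips at (170,290) and (470,290) over it. I'll relax, release, and check.

Emit:
{"fn": "play_rows", "kwargs": {"rows": [[[-0.2,0,0],0,1],[[-0.35,0,0],0,1],[[-0.35,0,0],0,1],[[-0.35,0,0],0,5],[[-0.35,0,0],0,5],[[-0.35,0,0],0,5],[[-0.35,0,0],0,5],[[-2,0,0],0,5],[[-5,0,0],0,5],[[-9,0,0],0,6.8],[[-10,0,0],0,6.8],[[-10,0,0],0,6.8]]}}

```text
time: 9.22
ee_pos: [0.5896, 0.1672, 0.1813]
tcp_rot: [-68.1, 89.6, 14.9]
wrist_force: [1.6, -0.6, -0.3]
opening: 0.0681
```

```bash
python3 - <<'E'
from h import *
plan([0.527,0.1743,0.2],33)
snap('w6')
p,d=bot.camera('scene'); cv2.imwrite('pics/c6.png',cv2.resize(p[220:360,300:460],(685,600),interpolation=cv2.INTER_CUBIC))
E
python3 m3.py w6; python3 fing.py w6
```

```text
TCP [0.5896 0.1672 0.1813] zhead 83.0 xaxis [ 0.006   0.0016 -1.    ] q [15.8 12.6 13.1 90.1 -0.  22.8] t 9.2167 shift cm [-1.9   6.29 -0.05] F [ 1.6 -0.6 -0.3] M [ 0.04 -0.03 -0.03] open 0.0681
turns about tool x: [np.float64(50.0), np.float64(-130.0)]
wood z 0.011598380876739645
wood ((524.8421020507812, 174.57168579101562), (201.65855407714844, 128.43495178222656), 83.10601806640625)
yaw -6.89398193359375 stand origin [509.45416775 176.43219053] seat [569.02036505 169.2302367 ]
cap top (542.0309448242188, 171.6468048095703) 48.046974182128906 z 0.11581579945864769 centroid [529.95216818 174.04876752]
clip 1 2399 min [52.6 62.  30.1] max [100.  101.6  92.8] top 91.4 ymid 81.61974491236197
   z 35 330 x [52.8 59.8 99.8] y [74.7 79.4 88.2]
   z 43 162 x [61.2 72.3 91.7] y [ 62.9  75.5 100.4]
   z 51 846 x [61.6 77.9 91.1] y [ 62.3  78.7 101.2]
   z 59 200 x [61.4 81.4 86. ] y [74.6 80.5 87.9]
   z 67 175 x [58.3 85.9 90.3] y [74.6 80.6 88.3]
   z 75 308 x [54.3 59.3 94. ] y [74.5 81.2 88.2]
   z 83 236 x [92.4 95.7 99.9] y [72.6 80.6 90.6]
   z 91 73 x [ 96.3  98.7 100. ] y [72.9 82.
[... 966 characters left out ...]
ype(np.float32)))
                                    ~~~~~~~~~~~~~^^^^^^^^^^^^^^^^^^
    return _quantile_unchecked(
        a, q, axis, out, overwrite_input, method, keepdims, weights)
    return _ureduce(a,
                    func=_quantile_ureduce_func,
    ...<5 lines>...
                    overwrite_input=overwrite_input,
                    method=method)
    r = func(a, **kwargs)
    result = _quantile(arr,
                       quantiles=q,
    ...<2 lines>...
                       out=out,
                       weights=wgt)
    slices_having_nans = np.isnan(arr[-1, ...])
                                  ~~~^^^^^^^^^
IndexError: index -1 is out of bounds for axis 0 with size 0
```

View pics/w6.png

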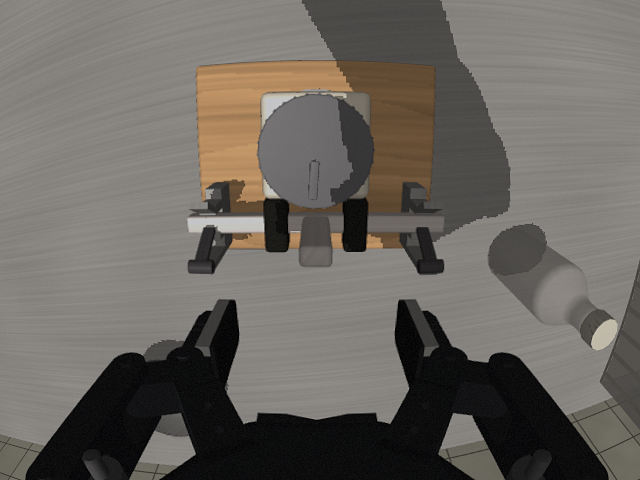

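View pics/c6.png

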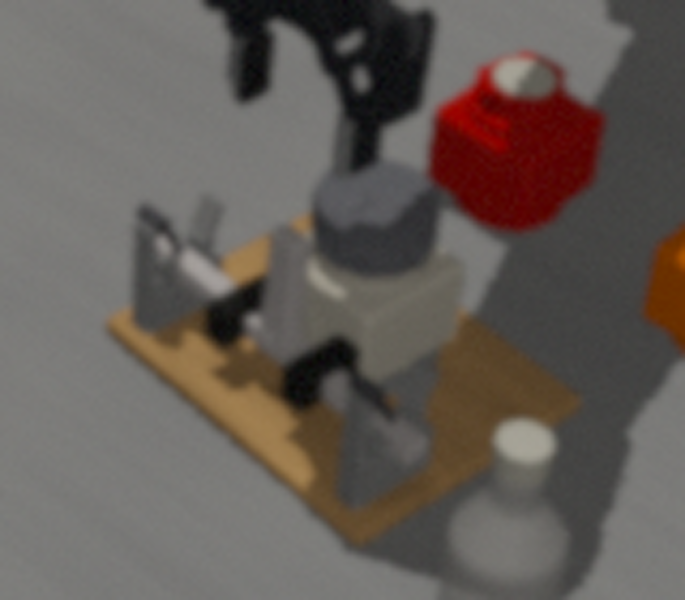

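The wrist view shows the bar seated at row 222 through both clips, with jaws (205,245) and (428,245) closed over it. The wood mask was split by the bar, so this time's stand fit is invalid. I'll check the jaws and bar in the earlier stand frame.

```bash
cat > m4.py <<'E'
from h import *
import sys
a=np.radians(-6.95); ex=np.array([np.cos(a),np.sin(a)]); ey=np.array([-ex[1],ex[0]]); o=np.array([527.,174.4])
for tag in sys.argv[1:]:
    z=np.load(f'pics/{tag}.npz'); ob={k:z[k] for k in('ee_pos','tcp_rot')}
    P=cloud('wrist',z['d'],ob)*1000; S=np.stack([(P[...,:2]-o)@ex,(P[...,:2]-o)@ey,P[...,2]],-1)
    print(tag)
    for s in(1,-1):
        q=S[(np.abs(S[...,1]-82*s)<5)&(S[...,0]>60)&(S[...,0]<100)]
        print(' jaw',s,[(zl,np.percentile(q[(q[:,2]>zl)&(q[:,2]<zl+5)][:,0],[2,50]).round(1).tolist()) for zl in range(55,90,5) if ((q[:,2]>zl)&(q[:,2]<zl+5)).sum()>3])
    b=S[(np.abs(np.abs(S[...,1])-60)<10)&(np.abs(S[...,0]-60)<8)&(S[...,2]<70)]
    print(' bar top z by side',[np.percentile(b[b[:,1]*k>0][:,2],[50,90]).round(1) for k in(1,-1)], 'x',[np.percentile(b[(b[:,1]*k>0)&(b[:,2]>52)][:,0],[2,98]).round(1) for k in(1,-1)])
    g=S[(np.abs(S[...,1])<15)&(np.abs(S[...,0]-60)<14)&(S[...,2]>117)&(S[...,2]<126)]; print(' grip top',np.percentile(g[:,2],90),g.min(0).round(1),g.max(0).round(1))
    c=(np.hypot(S[...,0],S[...,1])<40)&(S[...,2]>112)&(S[...,2]<120)&(S[...,0]<45); print(' cap top centre',cv2.minEnclosingCircle(S[c][:,:2].astype(np.float32)),np.median(S[c][:,2]))
E
python3 m4.py w4 w6
```

```text
w4
 jaw 1 [(55, [61.7, 62.9]), (60, [62.3, 64.5]), (65, [64.7, 67.4]), (70, [67.9, 69.6]), (75, [70.4, 72.5]), (80, [73.6, 74.9]), (85, [75.6, 76.6])]
 jaw -1 [(55, [61.7, 62.9]), (60, [62.6, 64.8]), (65, [65.3, 67.5]), (70, [68.2, 69.7]), (75, [70.5, 72.5]), (80, [73.7, 75.1]), (85, [76.1, 76.8])]Traceback (most recent call last):
  File "m4.py", line 12, in <module>
    print(' bar top z by side',[np.percentile(b[b[:,1]*k>0][:,2],[50,90]).round(1) for k in(1,-1)], 'x',[np.percentile(b[(b[:,1]*k>0)&(b[:,2]>52)][:,0],[2,98]).round(1) for k in(1,-1)])
                                                                                                         ~~~~~~~~~~~~~^^^^^^^^^^^^^^^^^^^^^^^^^^^^^^^^^^^^^^^^^
    return _quantile_unchecked(
        a, q, axis, out, overwrite_input, method, keepdims, weights)
    return _ureduce(a,
                    func=_quantile_ureduce_func,
    ...<5 lines>...
                    overwrite_input=overwrite_input,
                    method=method)
    r = func(a, **kwargs)
    result = _quantile(arr,
                       quantiles=q,
    ...<2 lines>...
                       out=out,
                       weights=wgt)
    slices_having_nans = np.isnan(arr[-1, ...])
                                  ~~~^^^^^^^^^
IndexError: index -1 is out of bounds for axis 0 with size 0
```

```bash
python3 m4.py w6
```

```text
w6
 jaw 1 [(55, [61.8, 63.2]), (60, [62.6, 64.7]), (65, [65.2, 67.3]), (70, [68.2, 69.8]), (75, [70.5, 72.4]), (80, [73.4, 75.3]), (85, [75.8, 77.7])]
 jaw -1 [(55, [61.0, 63.9]), (60, [62.5, 64.8]), (65, [65.2, 67.5]), (70, [67.6, 69.8]), (75, [70.4, 72.4]), (80, [73.6, 75.3]), (85, [75.8, 77.5])]
 bar top z by side [array([52.3, 54.1]), array([52.4, 54.1])] x [array([55. , 67.3]), array([55. , 67.7])]
 grip top 121.09515550804518 [ 54.3  -9.8 117. ] [ 68.5   9.4 122.2]
 cap top centre ((0.7115738987922668, 0.1992487609386444), 33.74679946899414) 115.77514128107485
```

The jaw profiles match the shut profile to about 1 mm, the bar top is at 54 mm, and the grip top is at 121 mm, so the bar is locked. Next I'll go above the cap with the finger line clear of the bar's grip.

Emit:
{"fn": "play_rows", "kwargs": {"rows": [[[-1.9,3,-0.05],7,8.5],[[-1.9,5,-0.05],14,8.5],[[-1.9,6.3,-0.05],21,8.5],[[-1.9,6.3,-0.05],28,8.5],[[-1.9,6.3,-0.05],35,8.5],[[-1.9,6.3,-0.05],38,8.5],[[-1.9,6.3,-0.05],38,8.5],[[-1.9,6.3,-0.05],38,8.5],[[-1.9,6.3,-0.05],38,8.5]]}}

```text
time: 10.07
ee_pos: [0.5252, 0.1738, 0.1953]
tcp_rot: [153.7, 89.9, -161.2]
wrist_force: [0.8, -0.1, 0.6]
opening: 0.0852
```

```bash
python3 - <<'E'
from h import *
plan([0.5272,0.1743,0.083],45)
snap('w7')
E
python3 m4.py w7;python3 fing.py w7
```

```text
TCP [0.5252 0.1738 0.1953] zhead 45.12 xaxis [-1.4e-03 -5.0e-04 -1.0e+00] q [18.3  4.9  6.  91.2 -0.  63.2] t 10.0667 shift cm [11.23 -0.11  0.19] F [ 0.8 -0.1  0.6] M [-0.   -0.03  0.02] open 0.0852
turns about tool x: [np.float64(0.12), np.float64(-179.88)]
w7
 jaw 1 [(55, [60.7, 62.8]), (60, [62.7, 64.5]), (65, [64.7, 67.0]), (70, [67.3, 69.6]), (75, [70.4, 72.3]), (80, [73.3, 75.1]), (85, [75.5, 77.6])]
 jaw -1 [(55, [61.8, 65.2]), (60, [62.5, 64.9]), (65, [65.1, 67.4]), (70, [67.7, 69.7]), (75, [70.1, 72.3]), (80, [72.8, 74.9]), (85, [75.3, 77.7])]
 bar top z by side [array([48.4, 54. ]), array([52.9, 54.1])] x [array([54.6, 67.5]), array([54.8, 67.6])]
 grip top 121.21095666834645 [ 54.1  -9.8 117. ] [ 68.5  10.  122.5]
 cap top centre ((0.1781204640865326, 0.38336804509162903), 33.759559631347656) 115.81440079402275
1 25195 tip x max [-0.0459 -0.019  -0.0122] near tip: y,z range [-0.0242 -0.0106  0.0417] [-0.0122  0.0126  0.0555]
-1 25311 tip x max [-0.0462 -0.019  -0.0122] near tip: y,z range [-0.0241 -0.0103 -0.056 ] [-0.0122  0.0126 -0.0421]
0.08520718776115531
```

View pics/w7.png

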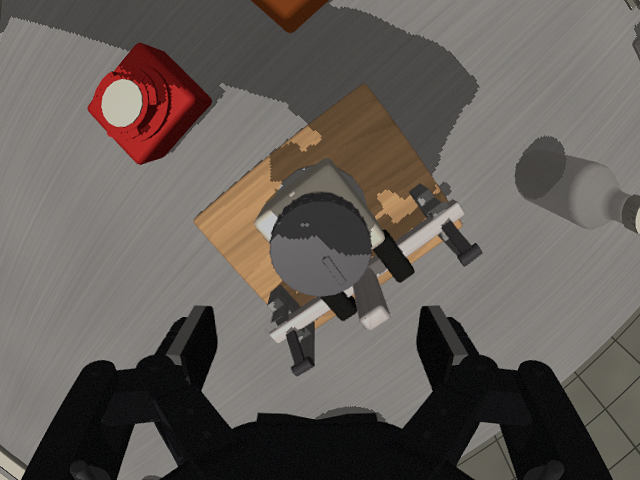

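The wrist view has the cap centred at (320,245), between the finger tips' columns (205–430), and the bar grip at (372,300) is off to the side of the finger line. I'll descend with the fingers open.

Emit:
{"fn": "play_rows", "kwargs": {"rows": [[[3,-0.1,0.2],0,8.5],[[6,-0.1,0.2],0,8.5],[[8,-0.1,0.2],0,8.5],[[9,-0.1,0.2],0,8.5],[[10,-0.1,0.2],0,8.5],[[10.8,-0.1,0.2],0,8.5],[[11.2,-0.1,0.2],0,8.5],[[11.2,-0.1,0.2],0,8.5],[[11.2,-0.1,0.2],0,8.5]]}}

```text
time: 10.87
ee_pos: [0.528, 0.1748, 0.085]
tcp_rot: [-27.3, 89.9, 17.7]
wrist_force: [-0.4, -0.1, -0.4]
opening: 0.0849
```

Run:
```python
from h import *
plan([0.5273,0.1745,0.083],45)
snap('w8')
```

```text
TCP [0.528  0.1748 0.085 ] zhead 45.0 xaxis [ 1.e-03  3.e-04 -1.e+00] q [18.3  5.4 -5.6 78.9 -0.  63.3] t 10.8667 shift cm [ 0.2   0.03 -0.07] F [-0.4 -0.1 -0.4] M [ 0.   -0.02 -0.04] open 0.0849
turns about tool x: [np.float64(0.0), np.float64(-180.0)]
```

View pics/w8.png

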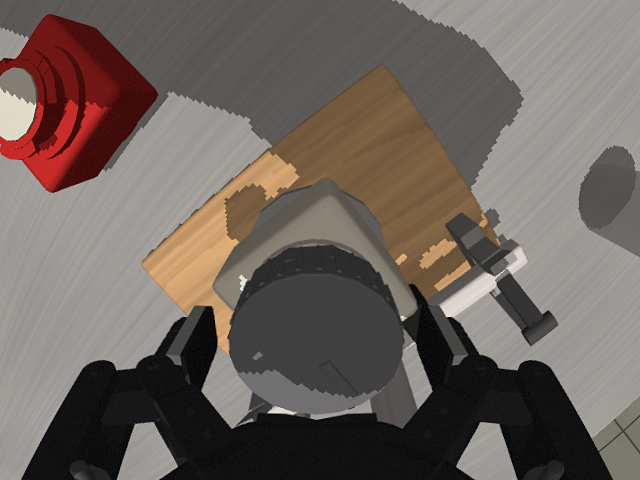

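The cap is centred between the pads (gaps about 13 px on each side). I'll close firmly.

Emit:
{"fn": "play_rows", "kwargs": {"rows": [[[0.2,0.03,-0.06],0,8.5],[[0.2,0.03,-0.06],0,6],[[0.2,0.03,-0.06],0,6],[[0.2,0.03,-0.06],0,6],[[0.2,0.03,-0.06],0,6],[[0.2,0.03,-0.06],0,6],[[0.2,0.03,-0.06],0,6]], "squeeze": 115}}

```text
time: 11.5
ee_pos: [0.5274, 0.1747, 0.0833]
tcp_rot: [-18.7, 89.9, 26.3]
wrist_force: [-0.8, 0.9, 5.9]
opening: 0.0633
```

```bash
python3 - <<'E'
from h import *
plan([0.5273,0.1745,0.083],45)
snap('w9')
E
python3 fing.py w9
```

```text
TCP [0.5274 0.1747 0.0833] zhead 45.0 xaxis [ 1.5e-03  7.0e-04 -1.0e+00] q [18.3  5.3 -5.9 78.7  0.  63.3] t 11.5 shift cm [ 0.03 -0.01 -0.02] F [-0.8  0.9  5.9] M [0.02 0.25 0.01] open 0.0633
turns about tool x: [np.float64(0.0), np.float64(-180.0)]
1 36854 tip x max [-0.0316  0.0101  0.0199] near tip: y,z range [ 0.0079 -0.0046  0.0059] [0.0199 0.03   0.0489]
-1 37743 tip x max [-0.0307  0.0106  0.0199] near tip: y,z range [ 0.0079  0.0006 -0.0496] [ 0.0199  0.03   -0.007 ]
0.06331507182776004
```

Emit:
{"fn": "play_rows", "kwargs": {"rows": [[[0,0,0],-3,6],[[0,0,0],-6,6],[[0,0,0],-10,6],[[0,0,0],-14,6],[[0,0,0],-18,6],[[0,0,0],-22,6],[[0,0,0],-22,6]]}}

```text
time: 12.13
ee_pos: [0.5269, 0.1744, 0.0833]
tcp_rot: [-68.3, 90.0, -1.0]
wrist_force: [-3.7, -1.3, 7.5]
opening: 0.0633
```

Run:
```python
from h import *
plan([0.5273,0.1745,0.083],45)
snap('w10')
```

```text
TCP [0.5269 0.1744 0.0833] zhead 67.23 xaxis [ 5.e-04 -0.e+00 -1.e+00] q [18.3  5.3 -5.9 78.7 -0.  41.1] t 12.1333 shift cm [ 0.03 -0.03  0.03] F [-3.7 -1.3  7.5] M [-0.41  0.74 -0.05] open 0.0633
turns about tool x: [np.float64(22.23), np.float64(-157.77)]
```

View pics/w9.png

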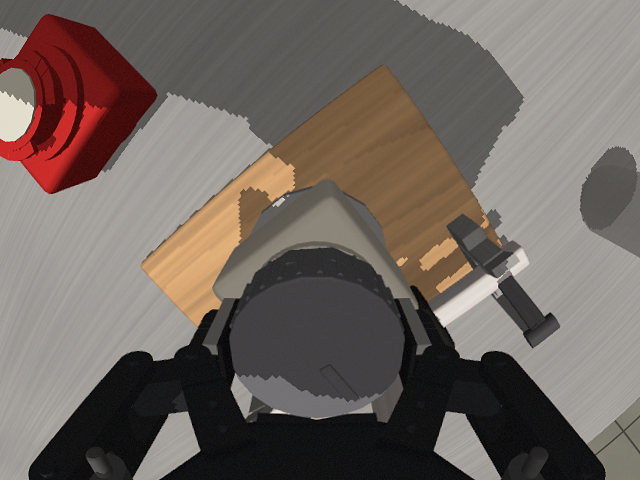

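View pics/w10.png

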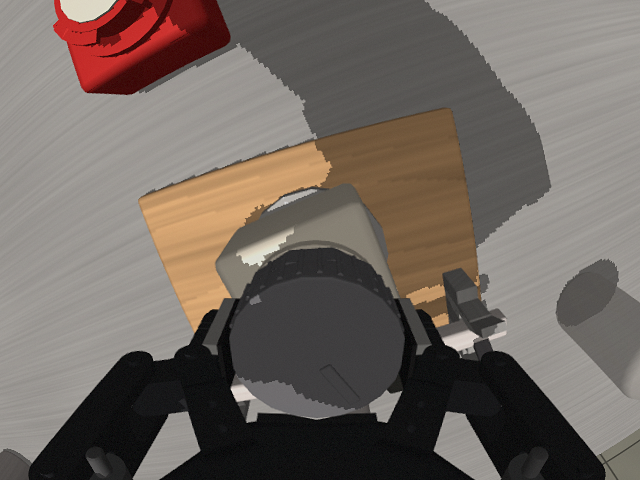

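The rib stays at (340,382) in both frames, so the cap has turned with the fingers without slipping. The jar is turned only slightly against the plate. I'll carry on.

Emit:
{"fn": "play_rows", "kwargs": {"rows": [[[0,0,0],-4,6],[[0,0,0],-8,6],[[0,0,0],-12,6],[[0,0,0],-16,6],[[0,0,0],-20,6],[[0,0,0],-24,6],[[0,0,0],-28,6],[[0,0,0],-32,6],[[0,0,0],-34,6],[[0,0,0],-34,6]]}}

```text
time: 13.02
ee_pos: [0.5271, 0.1744, 0.0845]
tcp_rot: [-89.6, 89.9, 11.5]
wrist_force: [-6.5, -2.2, 15.7]
opening: 0.0635
```

Run:
```python
from h import *
plan([0.5273,0.1745,0.083],45)
snap('w11')
```

```text
TCP [0.5271 0.1744 0.0845] zhead 101.12 xaxis [ 1.8e-03  4.0e-04 -1.0e+00] q [18.3  5.2 -5.9 78.8 -0.   7.2] t 13.0167 shift cm [ 0.15 -0.02  0.  ] F [-6.5 -2.2 15.7] M [-0.55  1.16 -0.03] open 0.0635
turns about tool x: [np.float64(56.12), np.float64(-123.88)]
```

View pics/w11.png

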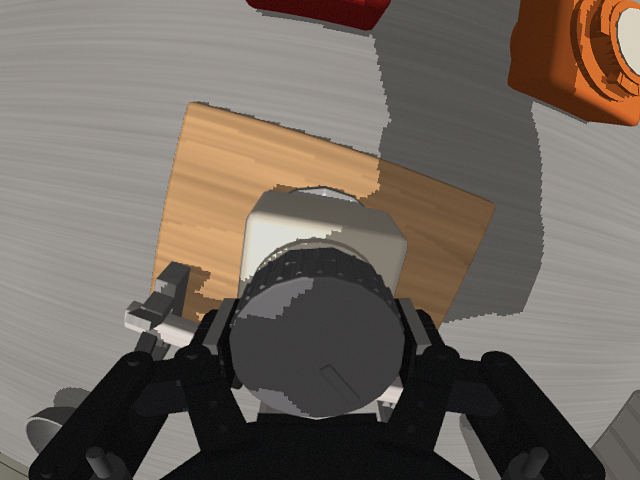

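The tool has turned 56°. The jar has yielded about 8° against the plate and now bears on the blocks. About 25° more gives roughly 1.26 rad relative.

Emit:
{"fn": "play_rows", "kwargs": {"rows": [[[0,0,0],-4,6],[[0,0,0],-8,6],[[0,0,0],-12,6],[[0,0,0],-16,6],[[0,0,0],-20,6],[[0,0,0],-24,6],[[0,0,0],-25,6],[[0,0,0],-25,6]]}}

```text
time: 13.73
ee_pos: [0.5273, 0.1743, 0.0852]
tcp_rot: [-119.9, 89.9, 6.1]
wrist_force: [-8.4, -4.2, 19.1]
opening: 0.0632
```

Run:
```python
from h import *
plan([0.5273,0.1745,0.083],45)
snap('w12')
```

```text
TCP [0.5273 0.1743 0.0852] zhead 126.05 xaxis [ 2.6e-03  3.0e-04 -1.0e+00] q [ 18.3   5.2  -5.8  78.8  -0.  -17.7] t 13.7333 shift cm [ 0.22 -0.01  0.02] F [-8.4 -4.2 19.1] M [-0.85  1.46 -0.1 ] open 0.0632
turns about tool x: [np.float64(81.05), np.float64(-98.95)]
```

View pics/w12.png

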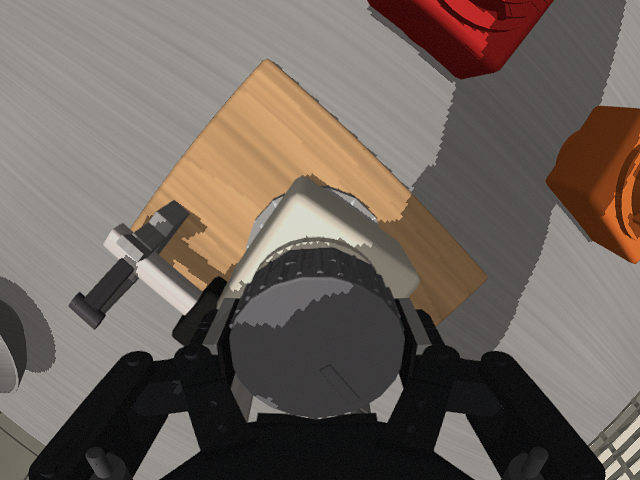

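No slip (rib unchanged at (340,382)), and it has risen 2 mm. I'll lift gently and watch the force.

Emit:
{"fn": "play_rows", "kwargs": {"rows": [[[-0.1,0,0],0,6],[[-0.2,0,0],0,6],[[-0.3,0,0],0,6],[[-0.4,0,0],0,6],[[-0.4,0,0],0,6]]}}

```text
time: 14.2
ee_pos: [0.5269, 0.1743, 0.0862]
tcp_rot: [124.4, 90.0, -109.6]
wrist_force: [-0.7, -1.3, 4.1]
opening: 0.0631
```

Run:
```python
from h import *
plan([0.5273,0.1745,0.083],45)
```

```text
TCP [0.5269 0.1743 0.0862] zhead 125.99 xaxis [-1.e-04 -4.e-04 -1.e+00] q [ 18.3   5.3  -5.6  79.1  -0.  -17.7] t 14.2 shift cm [ 0.32 -0.04 -0.  ] F [-0.7 -1.3  4.1] M [-0.49  0.17 -0.04] open 0.0631
turns about tool x: [np.float64(80.99), np.float64(-99.01)]
```

Emit:
{"fn": "play_rows", "kwargs": {"rows": [[[-0.1,0,0],0,6],[[-0.2,0,0],0,6],[[-0.3,0,0],0,6],[[-0.4,0,0],0,6],[[-0.4,0,0],0,6]]}}

```text
time: 14.62
ee_pos: [0.5269, 0.1744, 0.0902]
tcp_rot: [79.4, 90.0, -154.7]
wrist_force: [-0.3, -1.7, -1.6]
opening: 0.0634
```

Run:
```python
from h import *
plan([0.5273,0.1745,0.083],45)
snap('w13')
```

```text
TCP [0.5269 0.1744 0.0902] zhead 125.99 xaxis [-3.e-04 -2.e-04 -1.e+00] q [ 18.3   5.2  -5.2  79.5  -0.  -17.7] t 14.6167 shift cm [ 0.72 -0.04 -0.02] F [-0.3 -1.7 -1.6] M [-0.5   0.23 -0.01] open 0.0634
turns about tool x: [np.float64(80.99), np.float64(-99.01)]
```

View pics/w13.png

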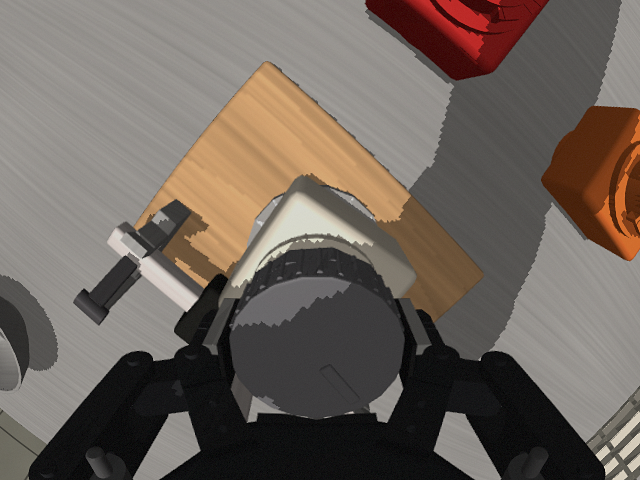

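It's free (−1.6 N, only the cap's weight and noise), and the jar stays put while the gap opens. I'll lift to about 30 mm.

Emit:
{"fn": "play_rows", "kwargs": {"rows": [[[-0.4,0,0],0,6],[[-0.8,0,0],0,6],[[-1.2,0,0],0,6],[[-1.6,0,0],0,6],[[-2,0,0],0,6],[[-2.3,0,0],0,6],[[-2.3,0,0],0,6],[[-2.3,0,0],0,6],[[-2.3,0,0],0,6],[[-2.3,0,0],0,6]]}}

```text
time: 15.5
ee_pos: [0.5268, 0.1744, 0.113]
tcp_rot: [73.5, 90.0, -160.5]
wrist_force: [0.2, 0.4, -1.1]
opening: 0.0638
```

```bash
python3 - <<'E'
from h import *
plan([0.5273,0.1745,0.083],45)
snap('w14')
for n,(x0,y0,x1,y1) in (('scene',(300,200,460,360)),('side',(220,120,400,300))):
    p,d=bot.camera(n); cv2.imwrite(f'pics/{n}14.png',cv2.resize(p[y0:y1,x0:x1],(600,600),interpolation=cv2.INTER_CUBIC)); np.save(f'pics/{n}14.npy',d)
    P=cloud(n,d)
    if n=='scene':
        a=np.radians(-6.95); ex=np.array([np.cos(a),np.sin(a)]); ey=np.array([-ex[1],ex[0]]);o=np.array([.527,.1744])
        S=np.stack([(P[...,:2]-o)@ex,(P[...,:2]-o)@ey,P[...,2]],-1)*1000
        for k in(1,-1):
            b=S[(np.abs(S[...,1]*k-55)<15)&(np.abs(S[...,0]-60)<9)&(S[...,2]>25)&(S[...,2]<75)]; print('bar top',k,len(b),np.percentile(b[:,2],[50,90,97]).round(1) if len(b) else '')
    for nm,c,r in(('bowl',(.772,-.023),.07),('tin',(.683,-.365),.06),('bottle',(.645,.31),.08)):
        d0=np.load(f'pics/{n}0.npy')
        for D in(d0,d):
            Q=cloud(n,D); m=(np.hypot(Q[...,0]-c[0],Q[...,1]-c[1])<r)&(Q[...,2]>.02)&(Q[...,2]<.17); print(n,nm,m.sum(),Q[m].mean(0).round(4) if m.any() else '')
E
python3 m4.py w14
```

```text
TCP [0.5268 0.1744 0.113 ] zhead 126.0 xaxis [-4.e-04 -1.e-04 -1.e+00] q [ 18.3   5.   -3.   82.   -0.  -17.7] t 15.5 shift cm [ 3.   -0.04 -0.02] F [ 0.2  0.4 -1.1] M [ 0.02  0.04 -0.02] open 0.0638
turns about tool x: [np.float64(81.0), np.float64(-99.0)]
bar top 1 41 [54.4 58.5 60. ]
bar top -1 63 [54.  56.5 58.3]
scene bowl 1051 [ 0.7654 -0.0304  0.0378]
scene bowl 1034 [ 0.7658 -0.0307  0.038 ]
scene tin 777 [ 0.6893 -0.3541  0.0605]
scene tin 771 [ 0.6892 -0.3544  0.0608]
scene bottle 1781 [0.6608 0.3445 0.0839]
scene bottle 1808 [0.6593 0.3422 0.0839]
side bowl 762 [ 0.7802 -0.0134  0.037 ]
side bowl 760 [ 0.7803 -0.0134  0.0371]
side tin 1285 [ 0.6752 -0.3803  0.0701]
side tin 1288 [ 0.6751 -0.3804  0.07  ]
side bottle 791 [0.6502 0.3255 0.0828]
side bottle 785 [0.65   0.3259 0.0834]
w14
 jaw 1 [(60, [83.5, 83.8]), (65, [83.8, 84.1]), (70, [70.1, 71.0])]
 jaw -1 [(55, [61.4, 62.8]), (60, [62.5, 64.6]), (65, [65.2, 67.1]), (70, [67.4, 69.8]), (75, [70.2, 72.5]), (80, [73.2, 75.3]), (85, [75.2, 77.4])]Traceback (most recent call last):
  File "m4.py", line 12, in <module>
    p
[... 169 characters left out ...]
 in(1,-1)])
                                ~~~~~~~~~~~~~^^^^^^^^^^^^^^^^^^^^^^^^^^^^
    return _quantile_unchecked(
        a, q, axis, out, overwrite_input, method, keepdims, weights)
    return _ureduce(a,
                    func=_quantile_ureduce_func,
    ...<5 lines>...
                    overwrite_input=overwrite_input,
                    method=method)
    r = func(a, **kwargs)
    result = _quantile(arr,
                       quantiles=q,
    ...<2 lines>...
                       out=out,
                       weights=wgt)
    slices_having_nans = np.isnan(arr[-1, ...])
                                  ~~~^^^^^^^^^
IndexError: index -1 is out of bounds for axis 0 with size 0
```

View pics/w14.png

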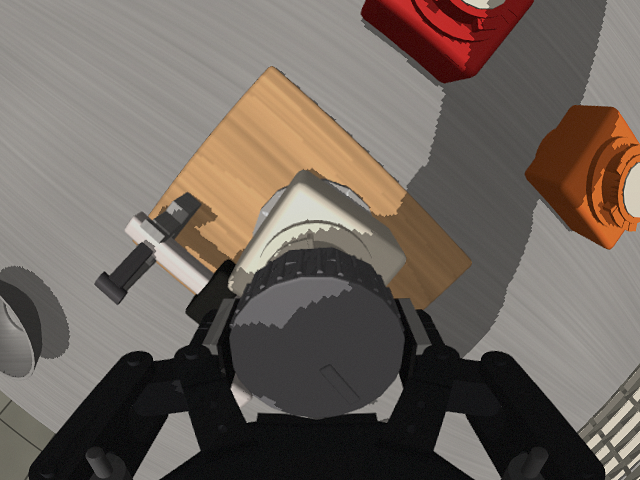

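View pics/scene14.png

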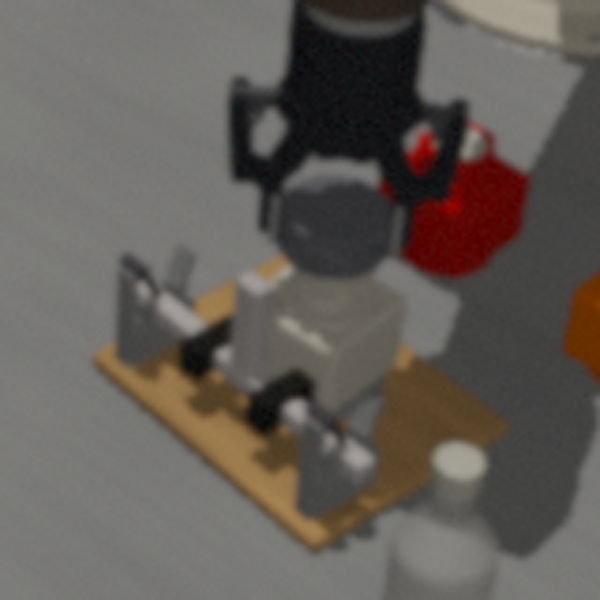

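View pics/side14.png

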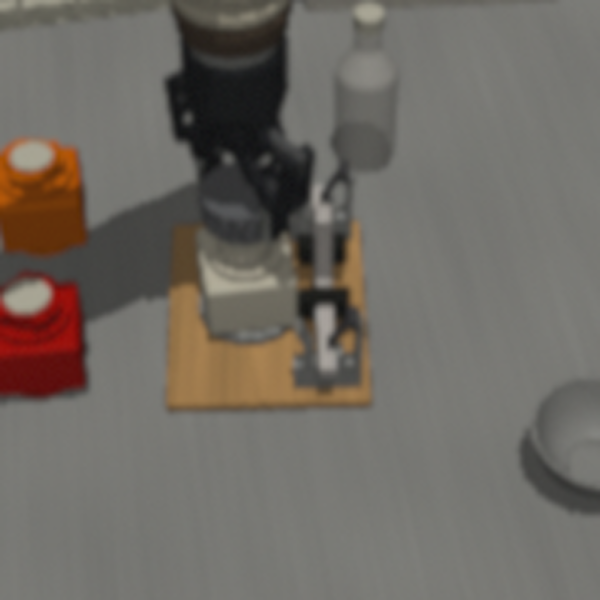

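The views show the bare white neck below the level cap (neck ring at wrist (325,235)), the bar with both clips in place, and the bystanders unmoved. I'll hand in.

Run:
```python
from workcell import bot
bot.job_done(); o=bot.get_obs(); print(o['time'],o['ee_pos'],o['wrist_force'],o['opening'])
```

```text
the job is handed in; nothing more can be done
the job is handed in; nothing more can be done
```

I pushed the brace bar down into both clips, unscrewed the cap and lifted it straight up. I then handed in at about 15.7 s of the 45 s; no verdict was reported.

**Bar:** It bottomed at about 33 N. After release its top measured 54 mm and its grip top 121 mm, matching the values given for home. Both jaws matched their shut profile to about 1 mm.

**Cap:** I turned it 81° anticlockwise with no slip in the fingers. The jar yielded an estimated 8°, so the relative turn was about 1.26 rad, within the range where it lifts off freely. It is held level about 30 mm above its closed height and within 1 mm of the jar's axis. The last reading showed only about 1 N at the wrist, roughly the cap's own weight.

**Last checks:** The jar still stood in its socket, and the bowl and tin had moved less than 1 mm. The bottle's measured centre shifted by up to 2 to 3 mm in one view and under 1 mm in the other, which I take as measurement noise.

**Checks that failed or disagreed:**
- The gripper read 63 mm on the 66 mm cap.
- After the lift, the fingers blocked the +y jaw from the wrist camera, so I could only check that jaw by eye in the other views. The other jaw still measured shut.
- The bar's final height came only from the coarser scene camera (medians of 54 mm), because the wrist measurement could not see it.
- One stand fit failed after the bar was in, because the bar split the colour mask, so I kept using the earlier fit.

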